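# Shut down the downdraft station and shelve the sanding block

## Task

Shut down the sanding station: first bring the downdraft fan's toggle from suction to its centre off position, without letting it run on towards blow-out, and let go of it. Then, with the green sanding block still lying on the downdraft panel, nudge the blocks in the sloping rack apart until the middle space between the red and the blue one will take it with a few millimetres to spare. Put the green block away there, set down gently, flat on the rack's floor and lined up with the row, so that two blocks lie on either side of it, all flat on the floor, and leave the other things on the bench where they are.

Things in the scene. Friction and masses are not known exactly. Their poses are not given: they have to be found in the camera images.
- fan_switch (a joint): Downdraft fan's three-position toggle, rad: about +0.40 = suction (leans to the panel's +y, the robot's left), 0 = centre OFF, about -0.40 = blow-out (leans to -y); stops at +-0.44. A spring detent holds each position: about 0.12 N m gets it out, and within about 0.15 rad of a position it snaps there when let go. It starts in suction. Off means within 0.1 rad of 0.
- switch_pivot (a point): Pivot of the toggle, in the top face of the green control box's grey panel, which slopes 30 degrees up away from the robot. z is the panel's normal (the lever's direction at off), x up the slope, y sideways (the swing direction). The panel is 150 mm along x and 140 mm along y. The lever is a 10 mm round bar with a red ball 20 mm across whose centre is 75 mm from the pivot.
- switch_tip (a point): Centre of the toggle's red ball; moves with the lever.
- rack: Grey rack, its floor sloping 30 degrees up away from the robot. Origin: centre of the floor's top face; z normal to the floor, x up the slope, y along the row (robot's left). Floor 200 mm along x; a lip 16 mm high along the lower edge (inner face at x = -90 mm), upper edge open; side walls 30 mm high with inner faces at y = +-135 mm. The blocks in it lie across the row, side by side, fins up out of the floor, their lower ends near the lip.
- block_green: Hand sanding block with a green fin, lying fin up on the downdraft panel: 150 x 46 mm base 22 mm thick, on it a central upright grip fin 110 mm long, 14 mm thick, whose top is 71 mm above the underside; 0.2 to 0.4 kg. Origin: centre of the underside; x along the block's length, z up out of the fin's top.
- block_red: Same block with a red fin, second or third in the row, on one side of the middle space: 150 x 46 mm base 22 mm thick, on it a central upright grip fin 110 mm long, 14 mm thick, whose top is 71 mm above the underside; 0.2 to 0.4 kg. Origin: centre of the underside; x along the block's length, z up out of the fin's top.
- block_blue: Same block with a blue fin, on the other side of the middle space. Sizes and axes as the red one.
- block_black: Same block with a black fin, at one end of the row. Sizes and axes as the red one.
- block_white: Same block with a white fin, at the other end of the row. Sizes and axes as the red one.
- downdraft: Flat downdraft sanding panel with a slatted aluminium top, 220 x 180 mm, top 30 mm above the table; fixed. Origin: centre of its underside.
- screwdriver: Bystander: blue-handled screwdriver lying in front of the rack, 170 mm long. Origin on its underside.
- wax_tin: Bystander: flat brass-coloured tin, 72 mm across, 28 mm tall. Origin on its underside.
- primer_tin: Bystander: upright tin, 76 mm across, 100 mm tall. Origin on its underside.
- filler_jar: Bystander: upright jar, 66 mm across, 110 mm tall. Origin on its underside.
- tape_roll: Bystander: yellow ring of tape lying flat, 80 mm across, 30 mm tall. Origin on its underside.
- mug: Bystander: white mug, 80 mm across, 90 mm tall. Origin on its underside.

How it is judged:
By the outcome, as a careful person would: the job done as asked, in the order asked, and still so for the second after the job is handed in, with the robot touching nothing.
It also fails if it takes over 72 s, if anything falls off the work surface, if the arm or the gripper's body presses on something with over 40 N, if the wrist force passes 120 N, or if a joint passes its speed limit or range.

## Robot

A 6-joint arm with a two-finger parallel gripper is mounted at the origin on the work surface. World frame = base frame: x ahead of the robot, y to its left, z up, the work surface at z = 0. Lengths are in mm, angles in rad, forces in N, time in s.
With the tool pointing down it reaches from about 275 to 825 mm from the base axis. Payload 4.9 kg.
Tool frame: the origin (TCP) lies on the centre line of the jaws, within the pads' length; the fingertips stand 22 mm ahead of it and the grasp point (between the pads) lies 3 mm ahead of it; z points along the fingers, x is the direction in which the jaws open and shut, and the axes are right-handed (so a half turn about z gives the same grasp; the last joint's range is limited). The gripper opens to 85 mm and grips with 20 to 120 N. Pads are 22 mm wide; open, the fingers measure 114 mm over their backs; the gripper's body (76 mm by 85 mm) begins 54 mm behind the grasp point. The pads swing forward as they close: fully open they stand 13 mm farther back than shut.
Start: joints at [-1.255, 0.326, -0.193, 1.052, 0, 1.437], TCP at [239.146, -495.306, 253.281] pointing down, gripper open.
Joint ranges: [-2.65, 2.65], [-0.97, 1.79], [-1.3, 1.35], [-1.93, 2.1], [-1.47, 1.37], [-3.14, 3.14]. Speed limits (rad/s): [2.57, 2.57, 3.14, 3.14, 3.14, 3.14].

## Interface

Orientations are given as a rotation vector (axis times angle).
In Python, from bench import manip gives the robot as it stands.
- The arm moves only by the tool servo_tool, never from a script. Its argument "plan" is a list of rows, each a list of 5 numbers: the opening, from -1 (shut) to 1 (fully open), then the shift along the tool's x, y, z in mm, then the turn about the tool's z in degrees. In form: [[claw, x, y, z, turn], ...]. A call has 1 to 12 rows; each row shifts and turns the commanded pose from where the row before left it, along the tool's axes as they then stand; what a row does not reach is not made up. A row lasts 1/10 s, in which the tool goes at most 50 mm and 8.59 degrees, less where a joint would pass 70% of its speed; a pose out of reach is approached as far as the arm can. A call is refused whole if a number of a shift passes 50 or a number of a turn 8.59, either way. A call with a gripper value outside its range is refused whole. The fingers move at their own pace and stop on an object; "grip_force" is the grip in N (left out, the last holds). Time passes only in rows, so rows that do not move let the fingers close. It gives the time, the measured TCP pose, the force and the opening at its end, in the units of the state.
- manip.get_state(): the state, without advancing time (a new reading comes with each control period).
- manip.read_camera(name): name is "side" or "top"; returns a dict with "frame" (384x512x3 uint8, red, green, blue), "fov_y" (degrees; the focal length in pixels is half the picture's height over the tangent of half this angle, whatever the lens; pixels are square), "cx", "cy" (the principal point, pixels), "origin" and "orientation" of the camera in the world. Camera axes: x right, y down, z forward; pixel columns grow to the right and rows downward; lengths in mm; the calibration is good to about 2 mm. A picture is of the moment at which its call begins. There is no depth.
- manip.finish_job(): hands the job in, once; it reports no verdict.
Trained networks look in the newest picture that a camera, given by its name, has taken for a name from the list of things; names that differ only in an ending like _2 or _b are one class to them, and where a whole thing is asked for, a point or a joint stands for the part that bears it (a point fixed in the world has none). Each returns a list of dicts, best first, with "confidence" (0 to 1); they miss things now and then, are a little off and sometimes report something else, mostly with a low value. They report only what shows in the picture. A call takes as long as a camera call.
- manip.spot_in(label, camera): "centre" ([row, column] in pixels, amid what is visible of it).
- manip.silhouettes(label, camera): "mask" (384x512 bool, what is visible of it) and "centre" ([row, column] in pixels, amid what is visible of it).
The state is a dict: "time_s": time; "joint_positions": joint angles; "qvel": joint speeds; "joint_efforts": joint torques, N m; "tool_pos": TCP position; "tcp_rot": TCP orientation; "ft_force": force on the tool from outside, world axes, zero at the start; "moment": the same for the moment, N m; "gripper_width": finger opening in mm.
Only numpy, scipy, OpenCV 4.12 (cv2) and the standard library are available. Lean on these libraries where they do the work, as an engineer would, in place of code of your own. Each camera call takes 0.05 s, during which the arm holds its last target.

## Working session

There is one attempt and no reset: what is moved stays moved. The work goes in short steps, Python scripts to look and compute and a tool call to move; the robot and the scene stay as the last step left them, time stands still between calls to the robot, and variables do not carry over. Pictures are saved under pics/ and viewed, and the job is handed in when it is done.

Besides the shell and the picture viewer there is one more tool, called after "Emit:" as a command line: name --pt "numbers of a row" for each row, then --argument value for the rest. servo_tool: Moves the arm, as the interface text tells. Its arguments: {"type":"object","properties":{"plan":{"type":"array","items":{"type":"array","items":{"type":"number"}}},"grip_force":{"type":"number"}},"required":["plan"]}

```bash
ls; mkdir -p pics; cat > h.py <<'E'
import numpy as np, cv2
from scipy.spatial.transform import Rotation as R
from bench import manip
def snap(n,fn):
    c=manip.read_camera(n); cv2.imwrite('pics/'+fn,c['frame'][:,:,::-1]); return c
E
python3 - <<'E'
from h import *
for n in ('side','top'):
    c=snap(n,n+'0.png'); print(n,{k:v for k,v in c.items() if k!='frame'})
print(manip.get_state())
E
```

```text
pics
side {'fov_y': 42.99344880626315, 'cx': 255.75314015645262, 'cy': 189.18971152052558, 'origin': array([ 413.61979945, 1259.10372934,  989.94093356]), 'orientation': array([-0.17507787,  2.76373703, -1.40655092])}
top {'fov_y': 55.55947966748248, 'cx': 255.63812560764399, 'cy': 187.4527002478745, 'origin': array([372.67165242,  45.75486306, 993.31407183]), 'orientation': array([-2.13724272,  2.15767148, -0.23681394])}
{'time_s': 0.1, 'joint_positions': array([-1.25521407e+00,  3.26888024e-01, -1.93496956e-01,  1.05197511e+00,
       -1.77058472e-05,  1.43661097e+00]), 'qvel': array([ 1.16452860e-03, -2.25000440e-03,  9.18734853e-04,  3.07074227e-04,
        1.19137029e-04, -3.28499785e-05]), 'joint_efforts': array([ 1.18057764e-03, -4.44237864e+01,  2.63038838e+01,  7.84606556e-03,
       -1.03643085e-04,  2.72222287e-06]), 'tool_pos': array([ 238.97690985, -494.8294177 ,  252.56519033]), 'tcp_rot': array([-2.66003491e+00,  1.66961424e+00,  1.90429355e-03]), 'ft_force': array([-0.31720313, -1.22256406,  0.50973896]), 'moment': array([ 0.01725536, -0.03781134, -0.02113086]), 'gripper_width': 85.38603449381442}
```

View pics/side0.png

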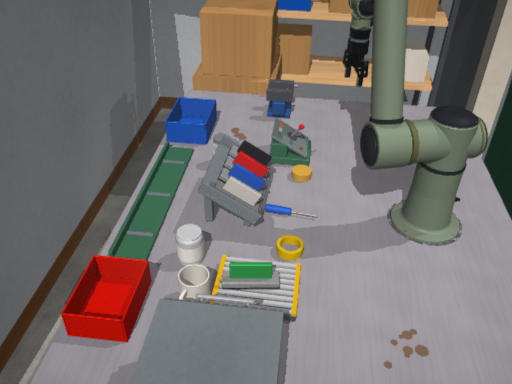

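View pics/top0.png

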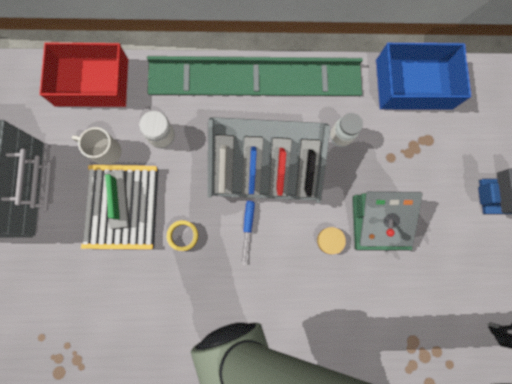

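```bash
cat >> h.py <<'E'
def cam(n):
    c=manip.read_camera(n); c['R']=R.from_rotvec(c['orientation']).as_matrix(); c['f']=192/np.tan(np.radians(c['fov_y']/2)); return c
def ray(c,px): # px=(row,col)
    d=np.array([(px[1]-c['cx'])/c['f'],(px[0]-c['cy'])/c['f'],1.]); d=c['R']@d; return c['origin'],d/np.linalg.norm(d)
def proj(c,P):
    q=(np.atleast_2d(P)-c['origin'])@c['R']; return np.c_[c['f']*q[:,1]/q[:,2]+c['cy'],c['f']*q[:,0]/q[:,2]+c['cx']]
def tri(c1,p1,c2,p2):
    o1,d1=ray(c1,p1);o2,d2=ray(c2,p2)
    A=np.c_[d1,-d2]; s=np.linalg.lstsq(A,o2-o1,rcond=None)[0]
    a=o1+s[0]*d1;b=o2+s[1]*d2; return (a+b)/2,np.linalg.norm(a-b)
def onz(c,px,z):
    o,d=ray(c,px); return o+d*(z-o[2])/d[2]
E
python3 - <<'E'
from h import *
import pickle
cs,ct=cam('side'),cam('top'); D={}
np.set_printoptions(precision=1,suppress=True)
for l in 'switch_pivot switch_tip fan_switch rack block_green block_red block_blue block_black block_white downdraft screwdriver wax_tin primer_tin filler_jar tape_roll mug'.split():
    r={}
    for n in('side','top'):
        s=manip.silhouettes(l,n); sp=manip.spot_in(l,n)
        D[l,n]=(s,sp)
        print(l,n,[(np.array(x['centre']),round(x['confidence'],2)) for x in sp[:2]],[(np.array(x['centre']),round(x['confidence'],2),x['mask'].sum()) for x in s[:2]])
        if sp: r[n]=sp[0]['centre']
    if len(r)==2: print('   3d',*tri(cs,r['side'],ct,r['top']))
pickle.dump((D,cs,ct),open('d0.pkl','wb'))
for n,b in(('side',(190,100,340,300)),('top',(130,80,440,270))):
    f=(cs if n=='side' else ct)['frame'][:,:,::-1]
    a=f[b[1]:b[3],b[0]:b[2]] ; k=min(800/a.shape[1],600/a.shape[0])
    cv2.imwrite(f'pics/{n}zoom0.png',cv2.resize(a,None,fx=k,fy=k,interpolation=cv2.INTER_CUBIC)); print(n,b,k)
print(manip.get_state()['time_s'])
E
```

```text
switch_pivot side [(array([137.2, 288.5]), 0.93)] [(array([137.1, 289. ]), 0.93, np.int64(807))]
switch_pivot top [(array([217.6, 389. ]), 0.76), (array([241. , 330.5]), 0.74)] [(array([218.9, 388.3]), 0.64, np.int64(2988)), (array([130.2, 347.4]), 0.35, np.int64(777))]
   3d [ 458.1 -336.4   73.2] 2.240875303697989
switch_tip side [] [(array([191.2, 223.7]), 0.35, np.int64(2140)), (array([150.3, 250.8]), 0.25, np.int64(486))]
switch_tip top [(array([226.5, 390.7]), 0.58)] [(array([228. , 390.3]), 0.53, np.int64(67))]
fan_switch side [(array([177.8, 238.5]), 0.7), (array([291.4, 277.5]), 0.44)] [(array([127.5, 298.6]), 0.42, np.int64(73))]
fan_switch top [(array([231. , 391.5]), 0.62)] []
   3d [ 548.2 -429.8 -183.1] 226.00967155255557
rack side [(array([193.3, 223.1]), 0.64)] [(array([192.9, 219.8]), 0.95, np.int64(1963)), (array([245.7, 189.9]), 0.63, np.int64(997))]
rack top [(array([145.3, 264.8]), 0.65)] [(array([146.6, 263. ]), 0.86, np.int64(4995)), (array([242.8, 176.3]), 0.7, np.int64(359))]
   3d [659.5 -23.4  22.9] 10.66856469132661
block_green side [(array([278. , 250.9])
[... 2773 characters left out ...]
] [(array([128.5, 347.4]), 0.68, np.int64(814)), (array([199.4, 119.5]), 0.51, np.int64(1174))]
tape_roll side [(array([250.6, 288. ]), 0.84)] [(array([242.6, 290.4]), 0.66, np.int64(526))]
tape_roll top [(array([226.9, 178.7]), 0.88), (array([131.7, 155.3]), 0.17)] [(array([199.5, 118.1]), 0.32, np.int64(1181))]
   3d [432.9 209.9  10.2] 20.502753525107263
mug side [(array([282.3, 192.7]), 0.85)] [(array([282., 192.]), 0.72, np.int64(1021))]
mug top [(array([147.1,  97.3]), 0.8)] [(array([143.9,  97.9]), 0.97, np.int64(1147)), (array([129.1, 347.4]), 0.45, np.int64(803))]
   3d [652.8 416.8  60.7] 7.191011062040805
side (190, 100, 340, 300) 3.0
top (130, 80, 440, 270) 2.5806451612903225
3.4
```

View pics/sidezoom0.png

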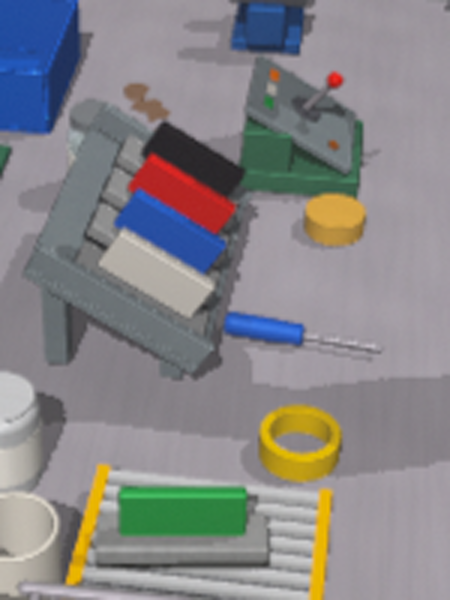

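View pics/topzoom0.png

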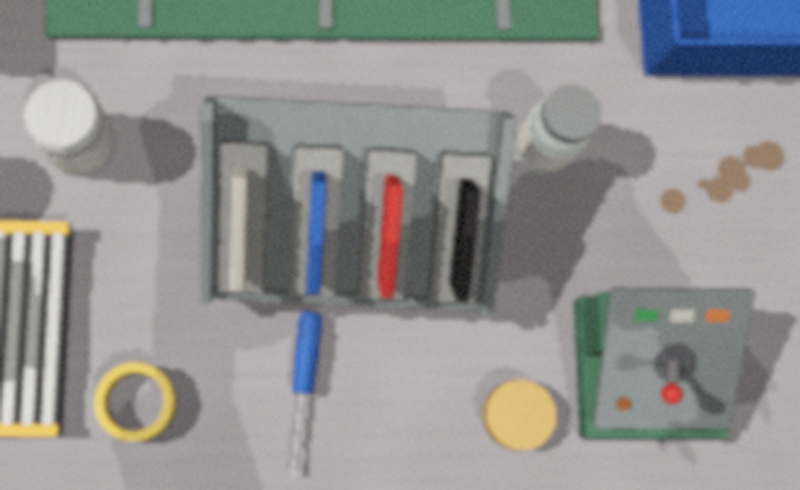

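```bash
cat > fit.py <<'E'
from h import *
from scipy.optimize import least_squares
S=8
def hullpoly(c,P,roi):
    q=proj(c,P); xy=np.c_[q[:,1]-roi[0],q[:,0]-roi[1]]
    h=cv2.convexHull(((xy+0.5)*S).astype(np.float32)*16)
    return np.round(h).astype(np.int32)
def boxpts(x0,x1,y0,y1,z0,z1): return np.array([[x,y,z] for x in(x0,x1) for y in(y0,y1) for z in(z0,z1)],float)
BASE=boxpts(-75,75,-23,23,0,22); FIN=boxpts(-55,55,-7,7,22,71)
def render(c,parts,roi,nl):
    # parts painter order: list of (pts,label)
    H,W=(roi[3]-roi[1])*S,(roi[2]-roi[0])*S
    im=np.zeros((H,W),np.uint8)
    for P,l in parts: cv2.fillConvexPoly(im,hullpoly(c,P,roi),int(l),shift=4)
    return [cv2.GaussianBlur(cv2.resize((im==l).astype(np.float32),None,fx=1/S,fy=1/S,interpolation=cv2.INTER_AREA),(0,0),1.0) for l in range(1,nl+1)]
def cls(f,name):
    h=f.astype(float); r,g,b=h[...,0],h[...,1],h[...,2]
    if name=='red': return np.clip((r-1.6*np.maximum(g,b))/40+.5,0,1)*(r>60)
    if name=='blue': return ((b>1.5*r)&(b>60)&(b>1.3*g)).astype(float)
    if name=='green': return ((g>1.6*r)&(g>1.5*b)&(g>50)).astype(float)
    if name=='black': return (np.maximum(np.maximum(r,g),b)<45).astype(float)
E
python3 - <<'E'
from fit import *
import pickle
D,cs,ct=pickle.load(open('d0.pkl','rb'))
for n,c,roi in(('s',cs,(190,130,290,230)),('t',ct,(200,110,340,210))):
    f=c['frame']; 
    o=np.hstack([cls(f[roi[1]:roi[3],roi[0]:roi[2]],k) for k in('red','blue','black')])
    cv2.imwrite(f'pics/cls_{n}.png',cv2.resize((o*255).astype(np.uint8),None,fx=1.8,fy=1.8))
# ball
for c,roi in((cs,(285,110,320,145)),(ct,(370,215,410,245))):
    m=cls(c['frame'],'red'); m2=np.zeros_like(m); m2[roi[1]:roi[3],roi[0]:roi[2]]=m[roi[1]:roi[3],roi[0]:roi[2]]
    v,u=np.nonzero(m2>.3); print(v.mean(),u.mean(),len(v)); c['ball']=(v.mean(),u.mean())
b,e=tri(cs,cs['ball'],ct,ct['ball']); print('ball',b,e)
p,e=tri(cs,(135,291.7),ct,(220.3,392.7)); print('pivot',p,e,np.linalg.norm(b-p))
for P in(b,p): print(proj(cs,P),proj(ct,P))
E
```

```text
126.17391304347827 301.0 23
232.45901639344262 388.40983606557376 61
ball [ 415.87255915 -303.87982085  141.30500177] 0.4409294776552233
pivot [ 448.66487933 -342.28232023   80.50407992] 1.3481548502600365 79.03695540379842
[[126.18282621 301.06070074]] [[232.36495813 388.40805218]]
[[134.96809115 291.52261587]] [[220.56578891 392.70129164]]
```

```bash
python3 - <<'E'
from fit import *
import pickle
D,cs,ct=pickle.load(open('d0.pkl','rb'))
for c,roi in((cs,(285,110,320,145)),(ct,(380,222,402,242))):
    m=cls(c['frame'],'red'); m2=np.zeros_like(m); m2[roi[1]:roi[3],roi[0]:roi[2]]=m[roi[1]:roi[3],roi[0]:roi[2]]
    v,u=np.nonzero(m2>.3); print(v.mean(),u.mean(),len(v)); c['ball']=(v.mean(),u.mean())
print(tri(cs,cs['ball'],ct,ct['ball']))
a=cs['frame'][110:170,265:320,::-1]; b=ct['frame'][185:257,345:430,::-1]
a=cv2.resize(a,None,fx=7,fy=7,interpolation=cv2.INTER_CUBIC);b=cv2.resize(b,None,fx=7,fy=7,interpolation=cv2.INTER_CUBIC)
cv2.imwrite('pics/bxs.png',a);cv2.imwrite('pics/bxt.png',b)
E
```

```text
126.17391304347827 301.0 23
232.14285714285714 389.9642857142857 56
(array([ 416.29258135, -308.71912423,  138.71168395]), np.float64(0.3860318113927266))
```

View pics/bxs.png

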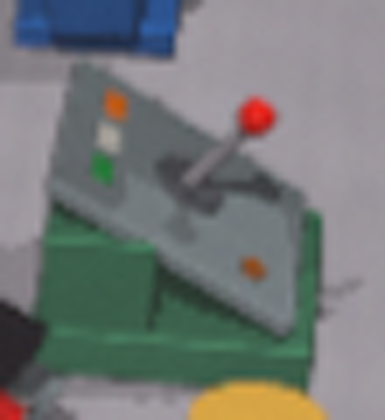

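View pics/bxt.png

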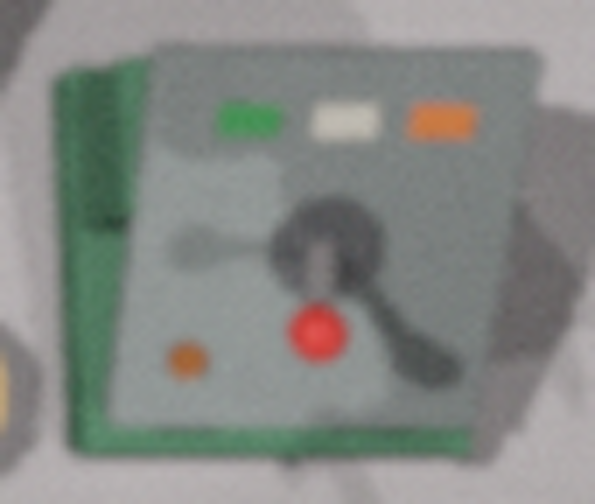

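View pics/cls_s.png

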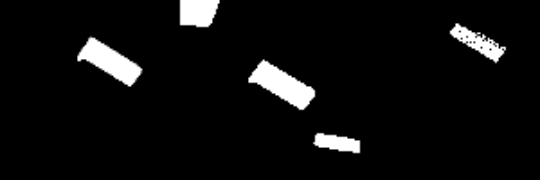

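View pics/cls_t.png

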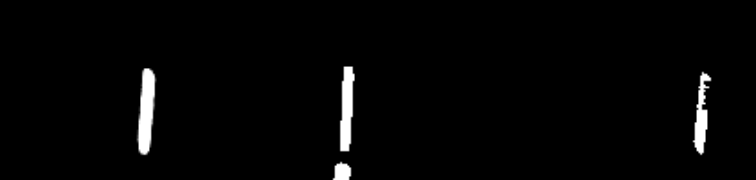

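```bash
python3 - <<'E'
from fit import *
import pickle
np.set_printoptions(precision=2,suppress=True)
D,cs,ct=pickle.load(open('d0.pkl','rb'))
L=np.array([[75,-70,0],[75,70,0],[-75,70,0],[-75,-70,0]],float)
us=np.array([[118.9,275.7],[137.1,272.4],[157.9,306.4],[137.9,308.6]]); ut=np.array([[192.4,422.9],[191.4,367.1],[245.7,361],[246.7,412.1]])
def M(yaw): return R.from_euler('ZY',[yaw,-np.radians(30)]).as_matrix()
bs=(126.17,301.0);bt=(232.14,389.96)
ds=(136.4,292.9);dt=(220.3,391.7)
def f(p):
    A=M(p[3]); P=L@A.T+p[:3]
    piv=p[:3]+A@[p[4],p[5],0]
    ball=piv+A@[0,75*np.sin(p[6]),75*np.cos(p[6])]
    return np.r_[(proj(cs,P)-us).ravel(),(proj(ct,P)-ut).ravel(),(proj(cs,piv)-ds).ravel(),(proj(ct,piv)-dt).ravel(),2*(proj(cs,ball)-bs).ravel(),2*(proj(ct,ball)-bt).ravel(),p[4]/5,p[5]/5]
s=least_squares(f,[450,-340,75,0,0,0,.4]); p=s.x;print(p); print(s.fun)
A=M(p[3]);piv=p[:3]+A@[p[4],p[5],0];print('piv',piv)
for t in(.4,0): print(t,piv+A@[0,75*np.sin(t),75*np.cos(t)])
for l in D: pass
E
```

```text
[ 450.38 -339.09   74.39   -0.02   -0.02   -2.09    0.4 ]
[-1.15  0.32 -1.29 -0.35 -1.24  0.08 -0.23 -0.25  0.69 -0.36  0.96  0.18
  0.17 -1.14 -0.46  0.15  0.11 -1.94 -0.17 -0.45  1.48 -0.26  0.31  0.66
 -0.   -0.42]
piv [ 450.33 -341.18   74.38]
0.4 [ 416.36 -311.31  134.21]
0 [ 412.83 -340.45  139.33]
```

```bash
cat >> fit.py <<'E'
NAMES=['white','blue','red','black']
def M30(yaw): return R.from_euler('ZY',[yaw,-np.radians(30)]).as_matrix()
def fitrow(cs,ct,x0,names=('white','blue','red','black')):
    # params: x,y,z,yaw of rack-ish frame; per block: lx, ly, lyaw
    rs=(200,130,290,230); rt=(205,115,340,210)
    obs=[]
    use=['blue','red','black']
    for c,roi in((cs,rs),(ct,rt)):
        f=c['frame'][roi[1]:roi[3],roi[0]:roi[2]]
        for k in use:
            m=cls(f,k); 
            n,lab,st,_=cv2.connectedComponentsWithStats((m>.3).astype(np.uint8))
            m=m.copy()
            # suppress small comps & screwdriver handle
            for i in range(1,n):
                if st[i,4]<15: m[lab==i]=0
                if k=='blue' and c is ct and st[i,1]+roi[1]>=197: m[lab==i]=0
                if k=='blue' and c is cs and st[i,0]+roi[0]>262: m[lab==i]=0
                if k=='blue' and c is cs and st[i,1]==0: m[lab==i]=0
            obs.append(cv2.GaussianBlur(m.astype(np.float32),(0,0),1.0))
    def parts(p):
        A=M30(p[3]); out=[]
        for i,k in enumerate(NAMES):
            a=p[4+3*i:7+3*i]; B=A@R.from_euler('z',a[2]).as_matrix(); o=p[:3]+A@[a[0],a[1],0]
            out.append((k,o,B))
        return out
    def f(p):
        bl=parts(p); res=[]; j=0
        for c,roi,order in((cs,rs,[3,2,1,0]),(ct,rt,[0,1,2,3])):
            pr=[]
            for i in order:
                k,o,B=bl[i]; l={'blue':1,'red':2,'black':3,'white':4}[k]
                pr+= [(BASE@B.T+o,9),(FIN@B.T+o,l)]
            for im in render(c,pr,roi,3): res.append((im-obs[j]).ravel()); j+=1
        reg=np.r_[(p[4::3][:4])/4*.3,p[6::3]*20*.3, (p[2]-x0[2])*0.0]
        return np.r_[np.concatenate(res),reg]
    return f,obs,parts
E
python3 - <<'E'
from fit import *
import pickle
np.set_printoptions(precision=2,suppress=True)
D,cs,ct=pickle.load(open('d0.pkl','rb'))
# rough: fin-top centroids
x0=np.array([590,0,75,0, 0,95,0, 0,20,0, 0,-45,0, 0,-110,0],float)
f,obs,parts=fitrow(cs,ct,x0)
print((f(x0)**2).sum(), [o.sum() for o in obs])
s=least_squares(f,x0,x_scale=np.r_[5,5,5,.05,[5,5,.05]*4],diff_step=None,method='trf',max_nfev=1) if 0 else None
# custom GN w/ physical steps
x=x0.copy(); st=np.r_[.5,.5,.5,.005,[.5,.5,.005]*4]
def run(x,st,it=25):
    lam=1.0; r=f(x); c=(r**2).sum()
    for _ in range(it):
        J=np.stack([(f(x+np.eye(16)[i]*st[i])-f(x-np.eye(16)[i]*st[i]))/2 for i in range(16)],1)
        H=J.T@J; g=J.T@r
        for _ in range(5):
            d=-np.linalg.solve(H+lam*np.diag(np.diag(H)+1e-3),g)*st; d=np.clip(d,-15*np.array(st)*2,15*np.array(st)*2)
            r2=f(x+d); c2=(r2**2).sum()
            if c2<c: x,r,c=x+d,r2,c2; lam=max(lam/3,1e-3); break
            lam*=3
    return x,c
x,c=run(x,st*3,12); x,c=run(x,st,12); print(c); print(x[:4]); print(x[4:].reshape(4,3))
for k,o,B in parts(x): print(k,o,'yaw',np.arctan2(B[1,0],B[0,0]))
np.save('row0.npy',x)
for n,c,b in(('s',cs,(200,130,300,230)),('t',ct,(205,110,345,215))):
    k=6 if n=='s' else 5
    im=cv2.resize(c['frame'][b[1]:b[3],b[0]:b[2],::-1],None,fx=k,fy=k,interpolation=cv2.INTER_CUBIC)
    for _,o,B in parts(x):
        for P in(BASE,FIN):
            q=proj(c,P@B.T+o); h=cv2.convexHull(((np.c_[q[:,1]-b[0],q[:,0]-b[1]]+.5)*k).astype(np.float32)).astype(int)
            cv2.polylines(im,[h],True,(0,255,255),1)
    cv2.imwrite(f'pics/row_{n}.png',im)
E
```

```text
1074.9414820569477 [np.float32(471.0), np.float32(438.37997), np.float32(243.0), np.float32(272.0), np.float32(329.37), np.float32(212.0)]
170.73851835245858
[593.88  -6.55  78.68  -0.1 ]
[[  -0.42   88.21    0.04]
 [   0.59   19.73    0.04]
 [   4.18  -50.78    0.05]
 [   6.33 -118.93    0.14]]
white [602.23  81.27  78.47] yaw -0.056199940941874645
blue [596.33  13.03  78.97] yaw -0.0493296340909704
red [592.46 -57.44  80.77] yaw -0.04503145561357617
black [ 587.58 -125.44   81.84] yaw 0.06738381941115085
```

View pics/row_s.png

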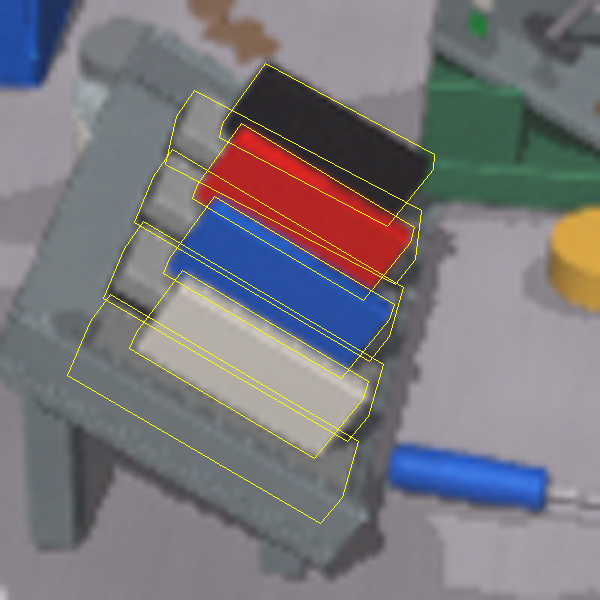

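View pics/row_t.png

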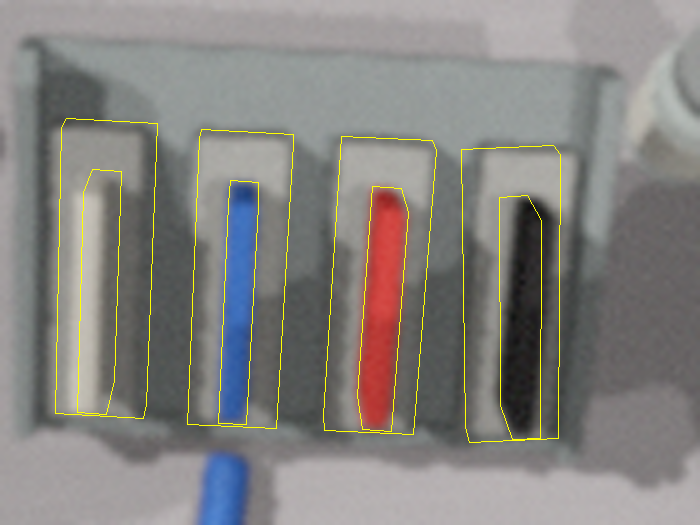

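```bash
python3 - <<'E'
from fit import *
import pickle
D,cs,ct=pickle.load(open('d0.pkl','rb'))
f=ct['frame']
for r in(155,170,185):
    print('top',r,[tuple(map(int,f[r,u])) for u in range(214,236,1)])
    print('blk',r,[int(f[r,u].max()) for u in range(298,322)])
f=cs['frame']
for r in(150,160): print('sblk',r,[int(f[r,u].max()) for u in range(230,275)])
for r in(190,200): print('swh',r,[tuple(map(int,f[r,u])) for u in range(216,266,2)])
E
```

```text
top 155 [(75, 79, 76), (107, 107, 104), (137, 136, 133), (148, 147, 144), (150, 148, 143), (169, 165, 160), (189, 185, 178), (197, 192, 183), (195, 190, 181), (189, 186, 177), (177, 173, 164), (142, 139, 130), (110, 107, 100), (96, 96, 94), (102, 100, 97), (100, 99, 96), (99, 97, 95), (94, 94, 91), (90, 91, 87), (77, 81, 79), (79, 82, 81), (88, 88, 88)]
blk 155 [103, 112, 136, 156, 156, 152, 150, 148, 137, 104, 55, 33, 36, 45, 49, 46, 47, 67, 96, 113, 109, 92, 83, 108]
top 170 [(94, 94, 91), (120, 120, 116), (141, 139, 137), (147, 146, 142), (155, 151, 147), (175, 171, 163), (190, 187, 179), (194, 190, 181), (192, 188, 180), (184, 179, 172), (161, 157, 148), (127, 125, 118), (99, 97, 92), (101, 101, 95), (99, 97, 93), (98, 98, 96), (99, 97, 93), (92, 91, 89), (84, 84, 82), (77, 80, 78), (82, 82, 84), (81, 85, 84)]
blk 170 [70, 83, 97, 110, 129, 145, 141, 119, 79, 45, 32, 40, 46, 49, 47, 48, 69, 88, 93, 81, 75, 68, 74, 83]
top 185 [(107, 106, 104), (132, 131, 129), (144, 143, 138), (147, 146, 141), (167, 166, 159), (192, 189, 181), (196, 191, 184), (192, 188, 179), (189, 186, 176), (1
[... 872 characters left out ...]
79, 173, 166), (179, 172, 166), (179, 173, 165), (179, 174, 165), (181, 175, 167), (180, 174, 167), (181, 176, 167), (180, 174, 166), (179, 174, 166), (200, 193, 185), (188, 184, 176), (175, 170, 166), (89, 104, 152), (53, 71, 118), (87, 87, 88), (90, 90, 91), (93, 98, 102)]
swh 200 [(113, 122, 125), (106, 113, 117), (108, 115, 118), (107, 114, 117), (107, 114, 117), (108, 115, 118), (108, 114, 117), (106, 113, 117), (115, 122, 126), (110, 117, 121), (116, 124, 127), (113, 114, 115), (118, 118, 119), (125, 124, 123), (166, 161, 156), (178, 172, 166), (176, 171, 164), (177, 172, 165), (177, 171, 164), (177, 172, 166), (176, 170, 163), (101, 99, 97), (67, 69, 71), (66, 69, 71), (102, 98, 103)]
```

```bash
python3 - <<'E'
s=open('fit.py').read()
s=s.replace("<45).astype(float)","<66).astype(float)\n    if name=='white': return ((r>157)&(r-b>5)).astype(float)")
s=s.replace("use=['blue','red','black']","use=['blue','red','black','white']")
s=s.replace("for im in render(c,pr,roi,3)","for im in render(c,pr,roi,4)")
s=s.replace("pr+= [(BASE@B.T+o,9),(FIN@B.T+o,l)]","pr+= [(BASE@B.T+o,9),(FIN@B.T+o,l)] if not(k=='white' and c is ct) else [(BASE@B.T+o,9),(FIN@B.T+o,9),(FIN[FIN[:,2]>50]@B.T+o,l)]")
s+='''
def gn(f,x,st,it=12):
    lam=1.0; r=f(x); c=(r**2).sum(); n=len(x); I=np.eye(n)
    for _ in range(it):
        J=np.stack([(f(x+I[i]*st[i])-f(x-I[i]*st[i]))/2 for i in range(n)],1)
        H=J.T@J; g=J.T@r
        for _ in range(5):
            d=-np.linalg.solve(H+lam*np.diag(np.diag(H)+1e-3),g)*st; d=np.clip(d,-30*st,30*st)
            r2=f(x+d); c2=(r2**2).sum()
            if c2<c: x,r,c=x+d,r2,c2; lam=max(lam/3,1e-3); break
            lam*=3
    return x,c
ST=np.r_[.5,.5,.5,.005,[.5,.5,.005]*4]
def overlay(c,bl,b,k,fn):
    im=cv2.resize(c['frame'][b[1]:b[3],b[0]:b[2],::-1],None,fx=k,fy=k,interpolation=cv2.INTER_CUBIC)
    for o,B in bl:
        for P in(BASE,FIN):
            q=proj(c,P@B.T+o); h=cv2.convexHull(((np.c_[q[:,1]-b[0],q[:,0]-b[1]]+.5)*k).astype(np.float32)).astype(int)
            cv2.polylines(im,[h],True,(0,255,255),1)
    cv2.imwrite('pics/'+fn,im)
'''
open('fit.py','w').write(s)
E
python3 - <<'E'
from fit import *
import pickle
np.set_printoptions(precision=2,suppress=True)
D,cs,ct=pickle.load(open('d0.pkl','rb'))
x=np.load('row0.npy'); x[4:]=[0,88,0,0,20,0,0,-50,0,0,-120,0]
f,obs,parts=fitrow(cs,ct,x)
cv2.imwrite('pics/obs.png',cv2.resize((np.hstack(obs[4:])*255).astype(np.uint8),None,fx=1.4,fy=1.4))
x,c=gn(f,x,ST*3); x,c=gn(f,x,ST); print(c)
for k,o,B in parts(x): print(k,o,'yaw',np.arctan2(B[1,0],B[0,0]))
np.save('row0.npy',x)
bl=[(o,B) for _,o,B in parts(x)]
overlay(cs,bl,(200,130,300,230),6,'row_s1.png');overlay(ct,bl,(205,110,345,215),5,'row_t1.png')
# green
roi={'s':(215,250,300,300),'t':(85,155,140,240)}
ob=[cv2.GaussianBlur(cls(c['frame'][b[1]:b[3],b[0]:b[2]],'green').astype(np.float32),(0,0),1.) for c,b in((cs,roi['s']),(ct,roi['t']))]
def g(p):
    B=R.from_euler('z',p[3]).as_matrix(); o=p[:3]
    return np.concatenate([(render(c,[(BASE@B.T+o,9),(FIN@B.T+o,1)],b,1)[0]-q).ravel() for (c,b),q in zip(((cs,roi['s']),(ct,roi['t'])),ob)])
s=np.array([.5,.5,.5,.005])
y,c=gn(g,np.array([514,362,30,0.]),s*3); y,c=gn(g,y,s); print('green',y,c)
B=R.from_euler('z',y[3]).as_matrix()
overlay(cs,[(y[:3],B)],(200,240,310,320),6,'g_s.png');overlay(ct,[(y[:3],B)],(70,150,170,255),5,'g_t.png')
E
```

```text
754.9659050692835
white [601.41  87.97  81.09] yaw -0.06347693267101627
blue [595.72  14.36  80.64] yaw -0.046737651614625744
red [592.06 -56.22  81.24] yaw -0.04390312558753726
black [ 587.55 -126.94   81.37] yaw -0.020971800076865218
green [514.77 365.7   26.26   0.14] 118.98482
```

```bash
python3 -c "
import cv2,numpy as np
a=cv2.imread('pics/row_s1.png');b=cv2.imread('pics/g_s.png')
def fit(*n):
    ims=[cv2.resize(cv2.imread('pics/'+i),(390,int(390*cv2.imread('pics/'+i).shape[0]/cv2.imread('pics/'+i).shape[1]))) for i in n]
    h=max(i.shape[0] for i in ims); return np.hstack([cv2.copyMakeBorder(i,0,h-i.shape[0],0,5,0) for i in ims])
cv2.imwrite('pics/cmp2.png',fit('g_s.png','g_t.png'))
cv2.imwrite('pics/cmp1.png',fit('row_s1.png','row_t1.png'))"
```

```text
(no output)
```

View pics/cmp1.png

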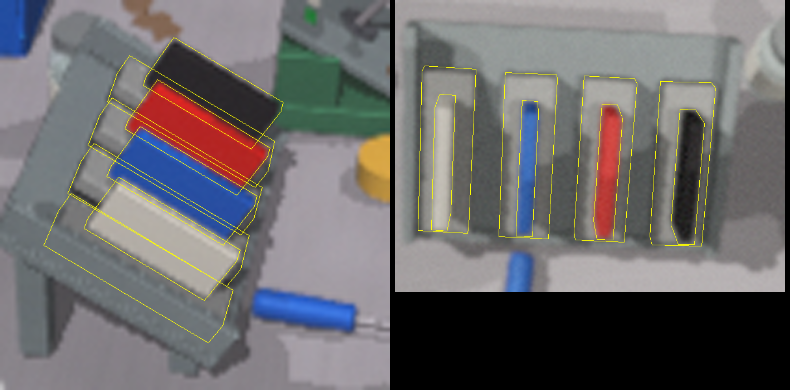

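View pics/cmp2.png

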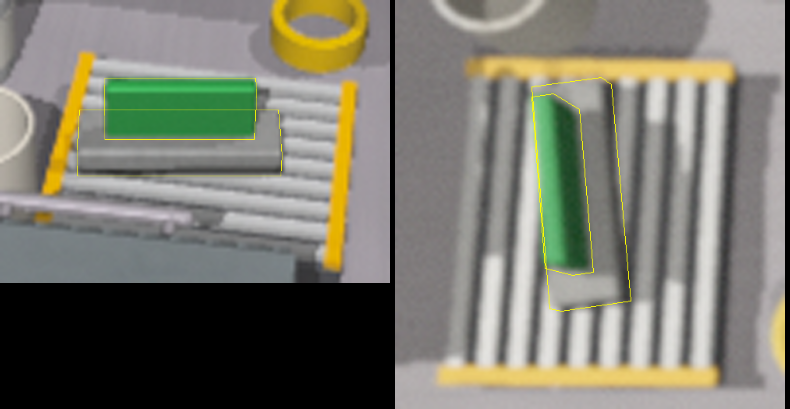

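View pics/obs.png

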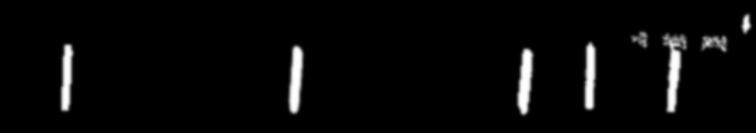

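```bash
sed -i "s/(r>157)&(r-b>5)/(r>157)\&(r-b>5)\&(r-b<32)/" fit.py; sed -i "s/if st\[i,4\]<15: m/if st[i,4]<15 or (k=='white' and (st[i,4]<60 or (c is ct and st[i,0]+roi[0]>235))): m/" fit.py
python3 - <<'E'
from fit import *
import pickle
np.set_printoptions(precision=2,suppress=True)
D,cs,ct=pickle.load(open('d0.pkl','rb'))
x=np.load('row0.npy'); x[4:]=[0,88,0,0,20,0,0,-50,0,0,-120,0]
f,obs,parts=fitrow(cs,ct,x)
cv2.imwrite('pics/obs.png',cv2.resize((np.hstack(obs[:4])*255).astype(np.uint8),None,fx=1.4,fy=1.4))
x,c=gn(f,x,ST*3); x,c=gn(f,x,ST); print(c)
for k,o,B in parts(x): print(k,o,'yaw',np.arctan2(B[1,0],B[0,0]))
np.save('row0.npy',x)
Z=lambda u,v:(v/2.5806+80,u/2.5806+130)
a=onz(ct,Z(208,100),164);b=onz(ct,Z(513,115),164);print(a,b,np.arctan2(-(a-b)[0],(a-b)[1]))
a=onz(ct,Z(207,300),60);b=onz(ct,Z(491,309),60);print(a,b,np.arctan2(-(a-b)[0],(a-b)[1]))
# single-camera top estimates with pitch fixed? project residual per camera
bl=[(o,B) for _,o,B in parts(x)]
overlay(cs,bl,(200,130,300,230),6,'row_s2.png');overlay(ct,bl,(205,110,345,215),5,'row_t2.png')
E
```

```text
76.34637136156641
white [601.36  88.03  81.09] yaw -0.06217703425210958
blue [595.75  14.38  80.65] yaw -0.0472603203023998
red [592.1  -56.24  81.23] yaw -0.043478060403866266
black [ 587.66 -126.92   81.36] yaw -0.020067035103847497
[688.22 114.62 164.  ] [ 674.23 -168.96  164.  ] -0.04931111724968474
[517.6  122.45  60.  ] [ 506.46 -163.36   60.  ] -0.038963907861024265
```

View pics/row_s2.png

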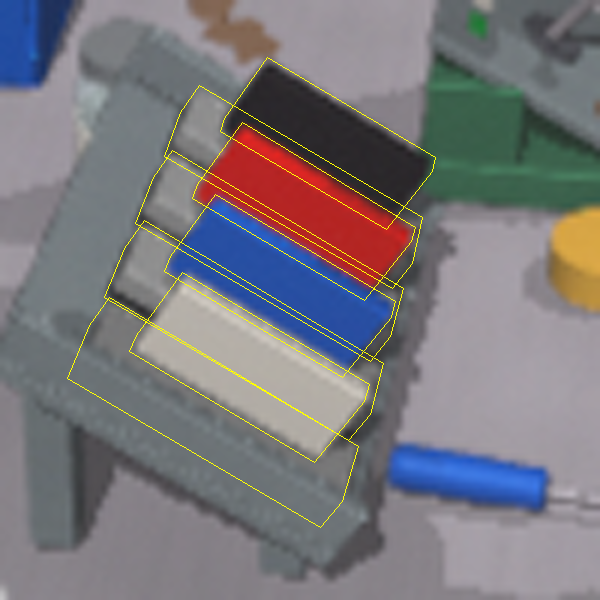

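View pics/row_t2.png

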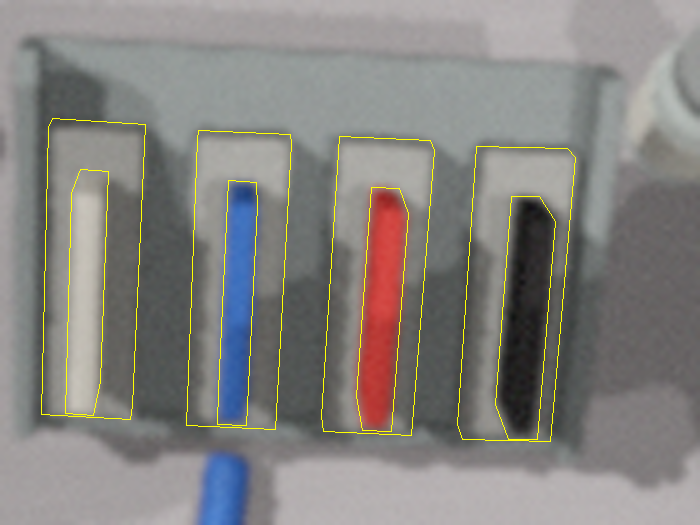

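```bash
cat >> h.py <<'E'
def delta(target,yaw):
    """yaw: wanted direction of jaw axis x (mod pi) in world, rad. prints turn first (about tool z), then shift in turned tool axes"""
    s=manip.get_state(); T=R.from_rotvec(s['tcp_rot']).as_matrix(); p=s['tool_pos']
    cur=np.arctan2(T[1,0],T[0,0]); d=(yaw-cur+np.pi/2)%np.pi-np.pi/2
    turn=-np.degrees(d) # tool z down
    T2=T@R.from_euler('z',turn,degrees=True).as_matrix()
    print('t',round(s['time_s'],2),'p',p.round(1),'jaw',np.degrees(cur).round(1),'z',T[:,2].round(3),'F',s['ft_force'].round(1),'w',round(s['gripper_width'],1),'q6',s['joint_positions'][5].round(2))
    print('turn',turn.round(2),'shift',(T2.T@(np.array(target)-p)).round(1))
E
python3 -c "
from h import *
delta([416.3,-309.5,230],np.pi/2-0.02)"
```

```text
t 3.4 p [ 239.2 -495.3  253.3] jaw -64.2 z [-0.  0. -1.] F [ 0.4 -0.1  0. ] w 85.4 q6 1.44
turn 26.92 shift [-189.3 -173.4   23.3]
```

Emit:
servo_tool --pt "0.2 0 0 0 6.7" --pt "0.2 0 0 0 6.7" --pt "0.2 0 0 0 6.7" --pt "0.2 0 0 0 6.8" --pt "0.2 -15 -15 3 0" --pt "0.2 -35 -32 5 0" --pt "0.2 -45 -40 5 0" --pt "0.2 -45 -40 5 0" --pt "0.2 -35 -32 5 0" --pt "0.2 -14 -14 0 0" --pt "0.2 0 0 0 0" --grip_force 20

```text
time_s: 4.5
tool_pos: [403.4, -322.8, 231.9]
tcp_rot: [-2.204, 2.238, 0.0]
ft_force: [-0.9, -0.3, 0.4]
gripper_width: 51.2
```

```bash
python3 -c "
from h import *
delta([416.3,-309.5,152],np.pi/2-0.02)
snap('side','s1.png');snap('top','t1.png')
import cv2
a=cv2.resize(cv2.imread('pics/s1.png')[90:190,240:340],None,fx=4,fy=4);b=cv2.resize(cv2.imread('pics/t1.png')[170:270,340:440],None,fx=4,fy=4)
cv2.imwrite('pics/st1.png',np.hstack([a,b]))"
```

```text
t 4.5 p [ 403.4 -322.8  231.9] jaw -90.9 z [ 0.     0.001 -1.   ] F [-0.9 -0.3  0.4] w 51.2 q6 2.34
turn 0.29 shift [-13.5 -12.6  80. ]
```

View pics/st1.png

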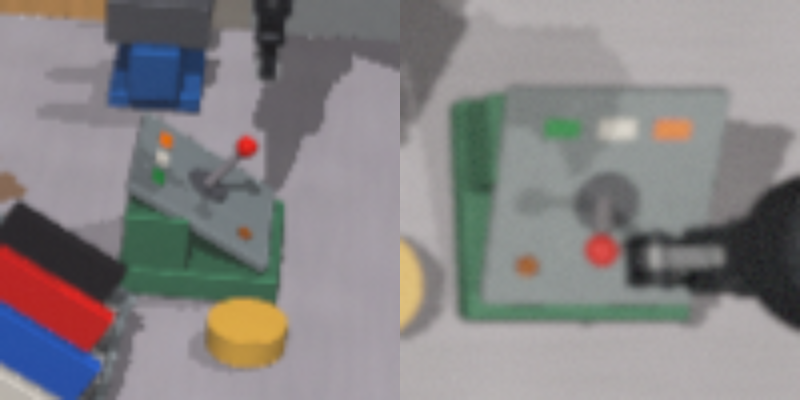

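Emit:
servo_tool --pt "0.2 -6.7 -6.3 5 0" --pt "0.2 -6.8 -6.3 15 0" --pt "0.2 0 0 20 0" --pt "0.2 0 0 15 0" --pt "0.2 0 0 0 0"

```text
time_s: 5.1
tool_pos: [413.0, -311.2, 174.8]
tcp_rot: [2.197, -2.245, -0.007]
ft_force: [-0.1, 0.6, -0.9]
gripper_width: 51.4
```

```bash
python3 -c "
from h import *
delta([416.3,-309.5,152],np.pi/2-0.02)
snap('side','s2.png');snap('top','t2.png')
import cv2
a=cv2.resize(cv2.imread('pics/s2.png')[90:190,240:340],None,fx=4,fy=4);b=cv2.resize(cv2.imread('pics/t2.png')[170:270,340:440],None,fx=4,fy=4)
cv2.imwrite('pics/st2.png',np.hstack([a,b]))"
```

```text
t 5.1 p [ 413.  -311.2  174.8] jaw -91.2 z [-0.003  0.003 -1.   ] F [-0.1  0.6 -0.9] w 51.4 q6 2.37
turn -0.09 shift [-1.7 -3.4 22.8]
```

View pics/st2.png

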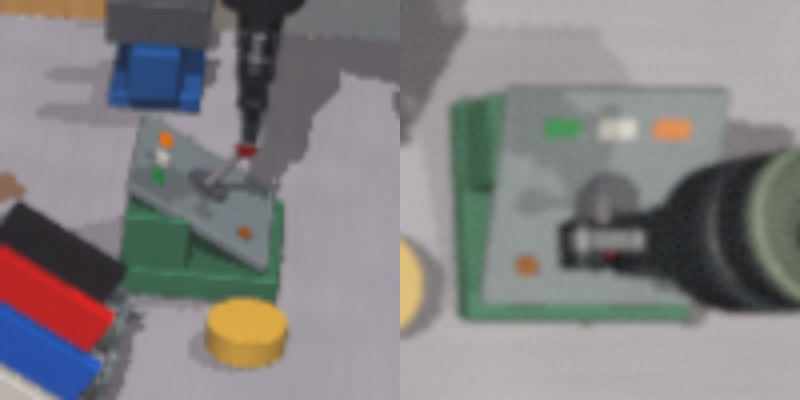

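Emit:
servo_tool --pt "0.2 -1 -1 8 0" --pt "0.2 0 0 10 0" --pt "0.2 0 0 4 0" --pt "0.2 0 0 0 0" --pt "-0.7 0 0 0 0" --pt "-0.7 0 0 0 0" --pt "-0.7 0 0 0 0" --pt "-0.7 0 0 0 0"

```text
time_s: 6.0
tool_pos: [415.7, -310.5, 155.3]
tcp_rot: [-2.199, 2.243, -0.0]
ft_force: [-0.7, 2.5, 2.8]
gripper_width: 17.7
```

```bash
python3 -c "
from h import *
delta([416.3,-309.5,152],np.pi/2-0.02)
snap('side','s3.png');snap('top','t3.png')
import cv2
a=cv2.resize(cv2.imread('pics/s3.png')[90:190,240:340],None,fx=4,fy=4);b=cv2.resize(cv2.imread('pics/t3.png')[170:270,340:440],None,fx=4,fy=4)
cv2.imwrite('pics/st3.png',np.hstack([a,b]))"
```

```text
t 6.0 p [ 415.7 -310.5  155.3] jaw -91.1 z [ 0.  0. -1.] F [-0.7  2.5  2.8] w 17.7 q6 2.38
turn 0.03 shift [-1.  -0.5  3.3]
```

View pics/st3.png

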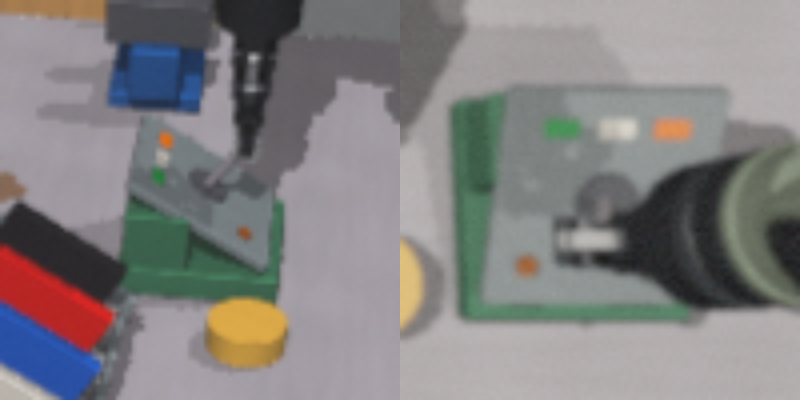

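Emit:
servo_tool --pt "-0.7 2 0.3 -0.5 0" --pt "-0.7 4 0.5 -1 0" --pt "-0.7 4 0.5 -1 0" --pt "-0.7 4 0.5 -0.8 0" --pt "-0.7 4 0.5 -0.7 0" --pt "-0.7 4 0.5 -0.5 0" --pt "-0.7 4 0.4 -0.4 0" --pt "-0.7 3 0.3 -0.1 0" --pt "-0.7 0 0 0 0" --pt "-0.7 0 0 0 0"

```text
time_s: 7.1
tool_pos: [411.8, -340.1, 160.2]
tcp_rot: [2.199, -2.243, 0.001]
ft_force: [2.2, 2.4, 3.3]
gripper_width: 18.1
```

```bash
python3 -c "
from h import *
delta([412.8,-340,152],np.pi/2-0.02)
snap('side','s4.png');snap('top','t4.png')
import cv2
a=cv2.resize(cv2.imread('pics/s4.png')[90:190,240:340],None,fx=4,fy=4);b=cv2.resize(cv2.imread('pics/t4.png')[170:270,340:440],None,fx=4,fy=4)
cv2.imwrite('pics/st4.png',np.hstack([a,b]))"
```

```text
t 7.1 p [ 411.8 -340.1  160.2] jaw -91.1 z [ 0.001 -0.001 -1.   ] F [2.2 2.4 3.3] w 18.1 q6 2.33
turn 0.01 shift [-0.1 -1.   8.2]
```

View pics/st4.png

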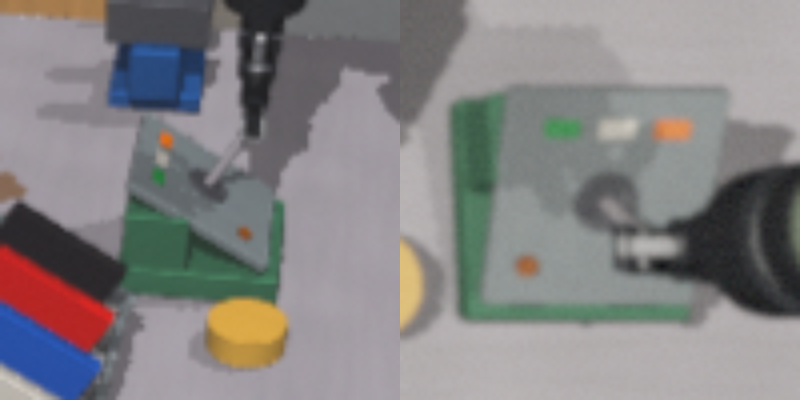

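Lever followed and the y-force is small. Release and rise.

Emit:
servo_tool --pt "0 0 0 0 0" --pt "0.1 0 0 0 0" --pt "0.2 0 0 0 0" --pt "0.2 0 0 -5 0" --pt "0.2 0 0 -15 0" --pt "0.2 0 0 -25 0" --pt "0.2 0 0 -30 0" --pt "0.2 0 0 -30 0"

```text
time_s: 8.0
tool_pos: [411.3, -339.6, 266.2]
tcp_rot: [2.199, -2.243, -0.001]
ft_force: [0.3, -0.2, 1.2]
gripper_width: 51.4
```

```bash
python3 -c "
from fit import *
cs=cam('side');ct=cam('top')
delta([412.8,-340,152],np.pi/2-0.02)
import cv2
a=cv2.resize(cs['frame'][90:190,240:340,::-1],None,fx=4,fy=4);b=cv2.resize(ct['frame'][170:270,340:440,::-1],None,fx=4,fy=4)
cv2.imwrite('pics/st5.png',np.hstack([a,b]))
m=cls(cs['frame'],'red');m[:110]=0;m[145:]=0;m[:,:285]=0;m[:,325:]=0;v,u=np.nonzero(m>.3);print(v.mean(),u.mean(),len(v))
piv=np.array([450.33,-341.18,74.38]);A=M30(-.02)
for t in(.1,0,-.1,-.4):
  B=piv+A@[0,75*np.sin(t),75*np.cos(t)];print(t,proj(cs,B),proj(ct,B))
"
```

```text
t 8.1 p [ 413.1 -341.6  269.6] jaw -91.1 z [ 0.005 -0.006 -1.   ] F [ 0.4 -0.1  0.1] w 51.2 q6 2.33
turn 0.02 shift [ -2.2   1.  117.6]
121.18181818181819 302.72727272727275 22
0.1 [[122.97539902 302.08497727]] [[233.42955753 400.17289951]]
0 [[121.93482977 302.26539011]] [[233.53044895 403.34500982]]
-0.1 [[121.04972062 302.32938145]] [[233.48653947 406.38426494]]
-0.4 [[119.39491341 301.83439737]] [[232.50520211 414.3452958 ]]
```

View pics/st5.png

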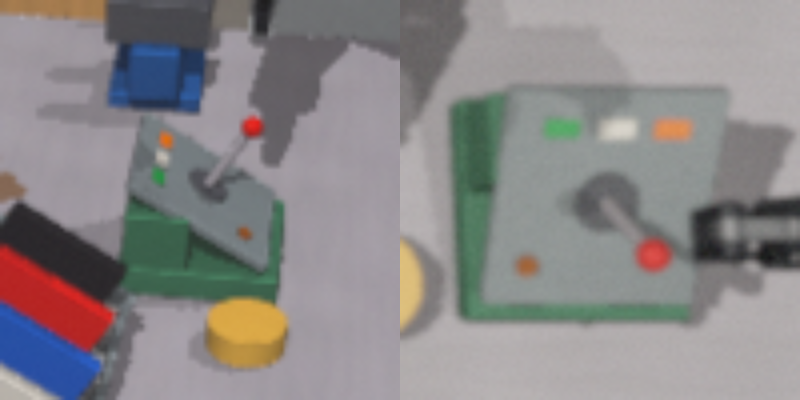

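```bash
python3 -c "
from h import *
delta([571.6,-55.3,215],np.pi/2-0.045)"
```

```text
t 8.1 p [ 413.1 -341.6  269.6] jaw -91.1 z [ 0.005 -0.006 -1.   ] F [ 0.4 -0.1  0.1] w 51.2 q6 2.33
turn 1.45 shift [-293.4 -145.2   53.7]
```

Emit:
servo_tool --pt "0 -15 -7 0 1.45" --pt "0 -30 -15 0 0" --pt "0 -40 -20 0 0" --pt "0 -40 -20 5 0" --pt "0 -40 -20 5 0" --pt "0 -40 -20 5 0" --pt "0 -40 -20 5 0" --pt "0 -30 -15 5 0" --pt "0 -15 -7 5 0" --pt "0 -4 -2 5 0" --pt "0 0 0 0 0"

```text
time_s: 9.2
tool_pos: [569.5, -52.5, 228.8]
tcp_rot: [2.17, -2.269, -0.002]
ft_force: [-0.5, 0.6, 0.3]
gripper_width: 42.6
```

```bash
python3 -c "
from h import *
delta([571.6,-55.3,138],np.pi/2-0.045)"
```

```text
t 9.2 p [569.5 -52.5 228.8] jaw -92.6 z [-0.002 -0.    -1.   ] F [-0.5  0.6  0.3] w 42.6 q6 2.97
turn 0.01 shift [ 2.6 -2.5 90.8]
```

Emit:
servo_tool --pt "0 1.3 -1.2 15 0" --pt "0 1.3 -1.3 22 0" --pt "0 0 0 22 0" --pt "0 0 0 15 0" --pt "0 0 0 6 0" --pt "0 0 0 0 0"

```text
time_s: 9.8
tool_pos: [571.7, -56.3, 149.5]
tcp_rot: [2.168, -2.272, -0.002]
ft_force: [0.4, -0.3, -0.2]
gripper_width: 42.8
```

```bash
python3 -c "
from fit import *
cs=cam('side');ct=cam('top')
delta([571.6,-55.3,138],np.pi/2-0.045)
a=cv2.resize(cs['frame'][120:220,190:290,::-1],None,fx=4,fy=4);b=cv2.resize(ct['frame'][110:210,220:320,::-1],None,fx=4,fy=4)
cv2.imwrite('pics/st6.png',np.hstack([a,b]))"
```

```text
t 9.9 p [572.9 -56.  150.8] jaw -92.6 z [ 0.001 -0.    -1.   ] F [-1.   0.3  0.6] w 42.6 q6 2.96
turn -0.07 shift [-0.6  1.4 12.8]
```

View pics/st6.png

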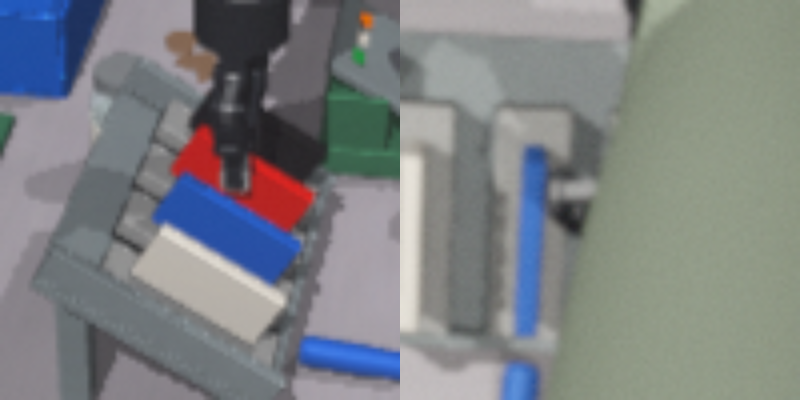

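Emit:
servo_tool --pt "0 0 0 6 0" --pt "0 0 0 4 0" --pt "-0.5 0 0 0 0" --pt "-0.8 0 0 0 0" --pt "-0.8 0 0 0 0" --pt "-0.8 0 0 0 0" --pt "-0.8 0 0 0 0"

```text
time_s: 10.6
tool_pos: [572.7, -55.0, 139.9]
tcp_rot: [-2.171, 2.271, 0.0]
ft_force: [0.6, 0.1, -2.4]
gripper_width: 13.5
```

```bash
python3 -c "
from h import *
delta([571.6,-55.3,138],np.pi/2-0.045);print(manip.get_state()['moment'])"
```

```text
t 10.6 p [572.7 -55.  139.9] jaw -92.6 z [ 0.  0. -1.] F [ 0.6  0.1 -2.4] w 13.5 q6 2.96
turn 0.0 shift [0.4 1.1 1.9]
[ 0.12245937 -0.16573274 -0.00221977]
```

Emit:
servo_tool --pt "-0.8 2 0 0 0" --pt "-0.8 3 0 0 0" --pt "-0.8 3 0 0 0" --pt "-0.8 3 0 0 0" --pt "-0.8 2.5 0 0 0" --pt "-0.8 1 0 0 0" --pt "-0.8 0 0 0 0" --pt "-0.8 0 0 0 0"

```text
time_s: 11.4
tool_pos: [571.9, -69.7, 140.0]
tcp_rot: [2.171, -2.271, 0.0]
ft_force: [1.0, 0.6, -1.6]
gripper_width: 13.7
```

```bash
python3 -c "
from h import *
delta([571.6,-55.3,138],np.pi/2-0.045);print(manip.get_state()['moment'])"
```

```text
t 11.4 p [571.9 -69.7 140. ] jaw -92.6 z [-0. -0. -1.] F [ 1.   0.6 -1.6] w 13.7 q6 2.94
turn -0.01 shift [-14.4   1.    2. ]
[-0.05413592 -0.06858727  0.03761566]
```

Emit:
servo_tool --pt "-0.5 0 0 0 0" --pt "-0.1 0 0 0 0" --pt "0 0 0 0 0" --pt "0 0 0 -8 0" --pt "0 0 0 -25 0" --pt "0 0 0 -35 0" --pt "0 0 0 -25 -8" --pt "0 0 0 -5 -8" --pt "0 0 0 0 -8.5" --pt "0 0 0 0 -8.5" --pt "0 0 0 0 -8.5" --pt "0 0 0 0 -8.5"

```text
time_s: 12.6
tool_pos: [572.1, -69.5, 238.8]
tcp_rot: [-2.931, 1.131, -0.001]
ft_force: [-0.3, -0.5, 0.4]
gripper_width: 42.7
```

Emit:
servo_tool --pt "0 0 0 0 -8.5" --pt "0 0 0 0 -8.5" --pt "0 0 0 0 -8.5" --pt "0 0 0 0 -8.5" --pt "0 0 0 0 -8.5" --pt "0 0 0 0 -8.5" --pt "0 0 0 0 -8.5" --pt "0 0 0 0 -8.5" --pt "0 0 0 0 -8.5" --pt "0 0 0 0 -8.5" --pt "0 0 0 0 -8.5" --pt "0 0 0 0 -8.5"

```text
time_s: 13.8
tool_pos: [572.1, -69.6, 238.8]
tcp_rot: [2.723, 1.565, 0.001]
ft_force: [1.4, 0.6, 0.4]
gripper_width: 42.6
```

```bash
python3 -c "
from h import *
delta([575.4,15.3,140],np.pi/2-0.045)"
```

```text
t 13.8 p [572.1 -69.6 238.8] jaw 59.8 z [ 0.001 -0.    -1.   ] F [1.4 0.6 0.4] w 42.6 q6 0.28
turn -27.65 shift [84.9 -0.5 98.7]
```

Emit:
servo_tool --pt "0 0 0 0 -8.5" --pt "0 0 0 0 -8.5" --pt "0 0 0 0 -8.5" --pt "0 10 0 0 -2.15" --pt "0 25 0 0 0" --pt "0 30 0 5 0" --pt "0 17 -0.3 10 0" --pt "0 2.9 0 20 0" --pt "0 0 0 25 0" --pt "0 0 0 20 0" --pt "0 0 0 5 0" --pt "0 0 0 0 0"

```text
time_s: 15.0
tool_pos: [575.7, 15.5, 152.2]
tcp_rot: [-2.277, -2.162, 0.002]
ft_force: [-0.1, -0.5, -0.1]
gripper_width: 42.5
```

```bash
python3 -c "
from fit import *
cs=cam('side');ct=cam('top')
delta([575.4,15.3,140],np.pi/2-0.045)
a=cv2.resize(cs['frame'][120:220,190:290,::-1],None,fx=4,fy=4);b=cv2.resize(ct['frame'][110:210,220:320,::-1],None,fx=4,fy=4)
cv2.imwrite('pics/st7.png',np.hstack([a,b]))"
```

```text
t 15.1 p [577.   15.2 153.8] jaw 87.1 z [ 0.001 -0.    -1.   ] F [ 0.5 -0.2 -0.2] w 42.5 q6 -0.05
turn -0.37 shift [-0.  -1.6 13.8]
```

View pics/st7.png

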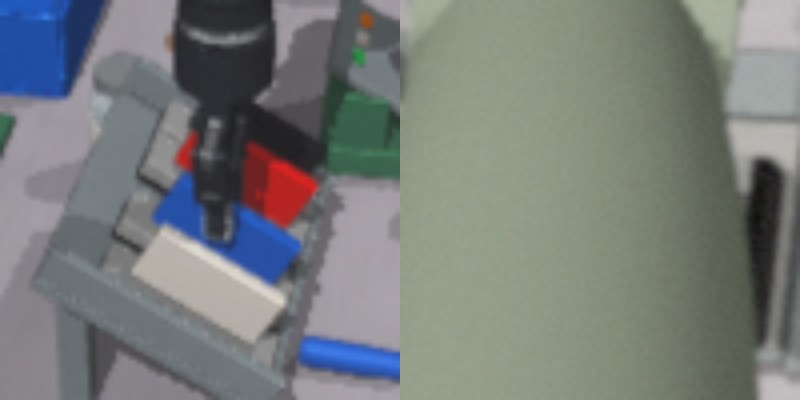

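Emit:
servo_tool --pt "0 0 -1 7 -0.3" --pt "0 0 0 5 0" --pt "-0.5 0 0 0 0" --pt "-0.8 0 0 0 0" --pt "-0.8 0 0 0 0" --pt "-0.8 0 0 0 0" --pt "-0.8 0 0 0 0"

```text
time_s: 15.8
tool_pos: [575.4, 15.3, 141.0]
tcp_rot: [-2.272, -2.17, -0.0]
ft_force: [0.0, 0.4, -2.0]
gripper_width: 13.7
```

```bash
python3 -c "
from h import *
delta([576,29.1,140],np.pi/2-0.045)"
```

```text
t 15.8 p [575.4  15.3 141. ] jaw 87.4 z [ 0.  0. -1.] F [ 0.   0.4 -2. ] w 13.7 q6 -0.06
turn -0.06 shift [13.8 -0.1  1. ]
```

Emit:
servo_tool --pt "-0.8 2 0 0 0" --pt "-0.8 3 0 0 0" --pt "-0.8 3 0 0 0" --pt "-0.8 3 0 0 0" --pt "-0.8 2 0 0 0" --pt "-0.8 1 0 0 0" --pt "-0.8 0 0 0 0" --pt "-0.8 0 0 0 0"

```text
time_s: 16.6
tool_pos: [576.1, 29.5, 141.0]
tcp_rot: [-2.272, -2.17, -0.001]
ft_force: [1.8, 1.1, -2.3]
gripper_width: 13.9
```

Emit:
servo_tool --pt "-0.5 0 0 0 0" --pt "-0.1 0 0 0 0" --pt "0 0 0 0 0" --pt "0 0 0 -8 0" --pt "0 0 0 -25 0" --pt "0 0 0 -35 0" --pt "0 0 0 -30 0" --pt "0 0 0 -10 0"

```text
time_s: 17.4
tool_pos: [577.8, 29.1, 253.2]
tcp_rot: [2.269, 2.167, 0.006]
ft_force: [1.0, 0.5, -0.1]
gripper_width: 42.6
```

```bash
python3 -c "
from h import *
y=.14
delta([514.8,365.7,200],np.pi/2+y)"
```

```text
t 17.4 p [577.8  29.1 253.2] jaw 87.4 z [ 0.006 -0.    -1.   ] F [ 1.   0.5 -0.1] w 42.6 q6 -0.03
turn -10.65 shift [342.2 -15.7  52.6]
```

Emit:
servo_tool --pt "0.2 10 0 0 -5.3" --pt "0.2 25 0 0 -5.35" --pt "0.2 35 0 0 0" --pt "0.2 40 -2 0 0" --pt "0.2 40 -2 0 0" --pt "0.2 40 -2 0 0" --pt "0.2 40 -2 5 0" --pt "0.2 40 -2 5 0" --pt "0.2 35 -2 5 0" --pt "0.2 25 0 5 0" --pt "0.2 10 0 5 0" --pt "0.2 0 0 0 0"

```text
time_s: 18.6
tool_pos: [520.0, 365.1, 222.6]
tcp_rot: [-2.058, -2.373, 0.003]
ft_force: [0.3, -0.8, 1.0]
gripper_width: 51.4
```

```bash
python3 - <<'E'
from fit import *
np.set_printoptions(precision=2,suppress=True)
delta([529.7,367.8,150],np.pi/2+.14)
cs=cam('side');ct=cam('top')
import pickle; pickle.dump((cs,ct),open('d1.pkl','wb'))
x=np.load('row0.npy')
f,obs,parts=fitrow(cs,ct,x)
x[8]+=14;x[11]-=14
x,c=gn(f,x,ST*2); x,c=gn(f,x,ST); print(c)
for k,o,B in parts(x): print(k,o,'yaw',np.arctan2(B[1,0],B[0,0]))
np.save('row1.npy',x)
a=cv2.resize(cs['frame'][190:330,180:320,::-1],None,fx=2.8,fy=2.8);b=cv2.resize(ct['frame'][110:250,60:200,::-1],None,fx=2.8,fy=2.8)
cv2.imwrite('pics/st8.png',np.hstack([a,b]))
bl=[(o,B) for _,o,B in parts(x)]
overlay(ct,bl,(205,110,345,215),5,'row_t3.png');overlay(cs,bl,(200,130,300,230),6,'row_s3.png')
E
```

```text
t 18.6 p [520.  365.1 222.6] jaw 98.1 z [-0. -0. -1.] F [ 0.3 -0.8  1. ] w 51.4 q6 0.35
turn 0.11 shift [ 1.4 10.2 72.6]
2638.4841543376083
white [607.34  85.69  79.46] yaw -0.053123623046333
blue [599.89  26.76  78.52] yaw -0.04584977940513796
red [591.11 -74.19  79.2 ] yaw -0.04464022294237705
black [ 585.93 -126.54   79.2 ] yaw -0.03624415889813598
```

View pics/st8.png

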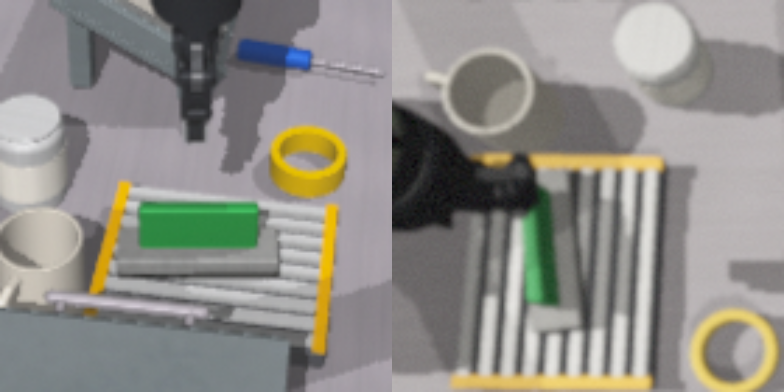

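View pics/row_t3.png

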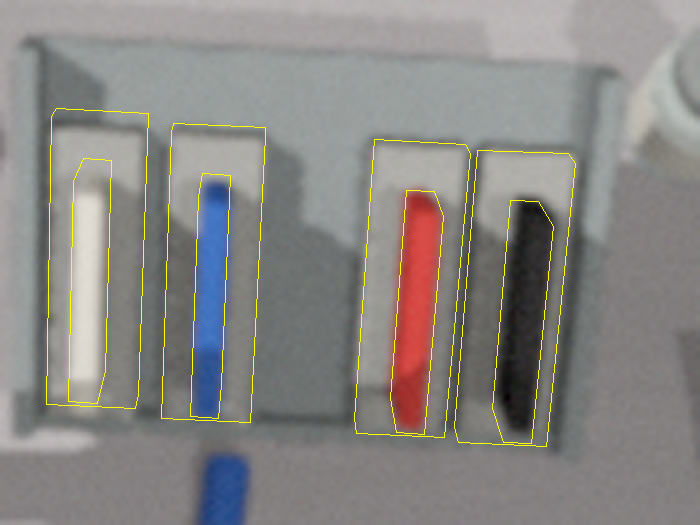

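View pics/row_s3.png

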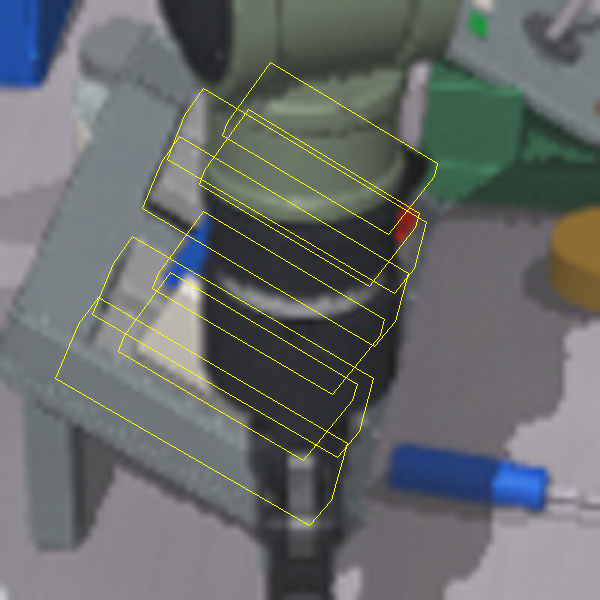

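Emit:
servo_tool --pt "0.2 1.4 5 15 0" --pt "0.2 0 5 30 0" --pt "0.2 0 0 35 0" --pt "0.2 0 0 30 0" --pt "0.2 0 0 10 0" --pt "0.2 0 0 0 0"

```text
time_s: 19.3
tool_pos: [529.9, 365.8, 102.1]
tcp_rot: [-2.062, -2.369, 0.005]
ft_force: [0.1, 0.4, 0.4]
gripper_width: 51.1
```

```bash
python3 - <<'E'
from fit import *
delta([529.7,367.8,86],np.pi/2+.14)
cs=cam('side');ct=cam('top')
a=cv2.resize(cs['frame'][190:330,180:320,::-1],None,fx=2.8,fy=2.8);b=cv2.resize(ct['frame'][110:250,60:200,::-1],None,fx=2.8,fy=2.8)
cv2.imwrite('pics/st9.png',np.hstack([a,b]))
E
```

```text
t 19.3 p [529.9 365.8 102.1] jaw 97.9 z [-0.003 -0.002 -1.   ] F [0.1 0.4 0.4] w 51.1 q6 0.35
turn -0.08 shift [ 2.   0.1 16.1]
```

View pics/st9.png

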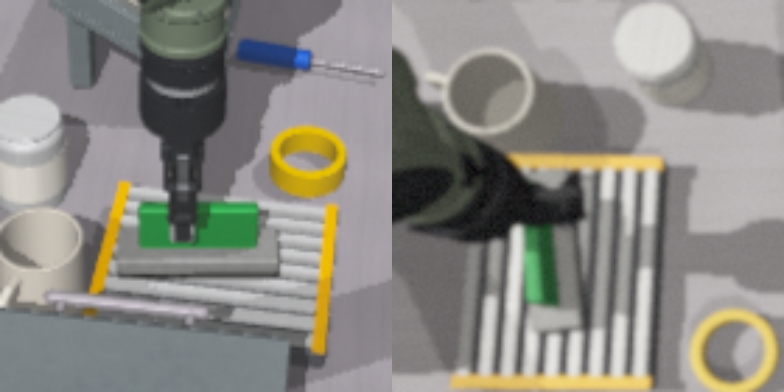

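Emit:
servo_tool --pt "0.2 1 0 7 0" --pt "0.2 0 0 6 0" --pt "-0.3 0 0 0 0" --pt "-0.8 0 0 0 0" --pt "-0.8 0 0 0 0" --pt "-0.8 0 0 0 0" --pt "-0.8 0 0 0 0" --pt "-0.8 0 0 0 0"

```text
time_s: 20.2
tool_pos: [530.5, 368.6, 91.2]
tcp_rot: [-2.06, -2.371, -0.001]
ft_force: [0.3, 0.1, 0.4]
gripper_width: 13.6
```

Emit:
servo_tool --pt "-0.8 0 0 -4 0" --pt "-0.8 0 0 -10 0" --pt "-0.8 0 0 -15 0" --pt "-0.8 0 0 -20 0" --pt "-0.8 0 0 -20 0" --pt "-0.8 0 0 -10 0" --pt "-0.8 0 0 0 0"

```text
time_s: 20.9
tool_pos: [531.5, 368.8, 172.0]
tcp_rot: [2.06, 2.37, 0.005]
ft_force: [0.3, -0.1, -2.8]
gripper_width: 13.4
```

```bash
python3 - <<'E'
from fit import *
delta([580,-20,280],np.pi/2-.045)
cs=cam('side');ct=cam('top')
a=cv2.resize(cs['frame'][190:330,180:320,::-1],None,fx=2.8,fy=2.8);b=cv2.resize(ct['frame'][110:250,60:200,::-1],None,fx=2.8,fy=2.8)
cv2.imwrite('pics/st10.png',np.hstack([a,b])); print(manip.get_state()['moment'])
E
```

```text
t 20.9 p [531.5 368.8 172. ] jaw 98.0 z [ 0.003  0.001 -1.   ] F [ 0.3 -0.1 -2.8] w 13.4 q6 0.35
turn 10.6 shift [-386.    66.3 -108.4]
[ 0.04424926 -0.01377329  0.02983379]
```

View pics/st10.png

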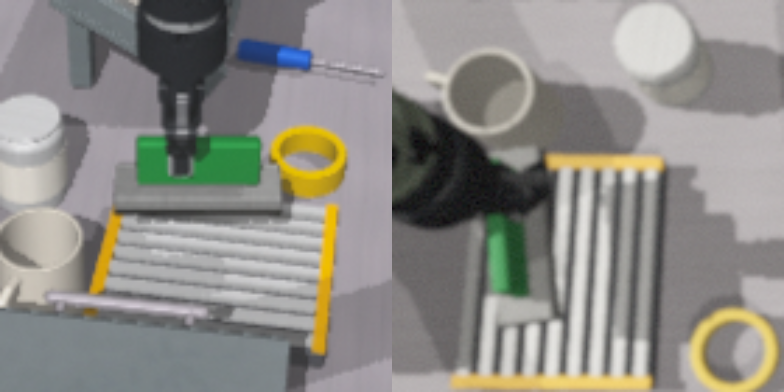

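Emit:
servo_tool --pt "-0.8 0 0 -15 2.6" --pt "-0.8 0 0 -30 4" --pt "-0.8 0 0 -30 4" --pt "-0.8 0 0 -25 0" --pt "-0.8 -10 1 -8 0" --pt "-0.8 -20 4 0 0" --pt "-0.8 -30 6 0 0" --pt "-0.8 -35 10 0 0" --pt "-0.8 -35 10 0 0" --pt "-0.8 -35 10 0 0" --pt "-0.8 -35 10 0 0" --pt "-0.8 -35 10 0 0"

```text
time_s: 22.2
tool_pos: [579.8, 128.6, 275.8]
tcp_rot: [-2.27, -2.169, 0.004]
ft_force: [0.6, -0.5, -3.6]
gripper_width: 13.7
```

```bash
python3 - <<'E'
from fit import *
delta([613,-22,270],np.pi/2-.045)
E
```

```text
t 22.2 p [579.8 128.6 275.8] jaw 87.4 z [-0.003 -0.001 -1.   ] F [ 0.6 -0.5 -3.6] w 13.7 q6 0.14
turn -0.01 shift [-148.9   39.9    5.8]
```

Emit:
servo_tool --pt "-0.8 -35 10 0 0" --pt "-0.8 -35 10 0 0" --pt "-0.8 -30 8 0 0" --pt "-0.8 -20 6 0 0" --pt "-0.8 -10 4 0 0" --pt "-0.8 -3 1 0 0" --pt "-0.8 0 0 0 0"

```text
time_s: 22.9
tool_pos: [613.3, -3.6, 277.1]
tcp_rot: [-2.27, -2.17, 0.001]
ft_force: [0.9, 0.5, -4.8]
gripper_width: 13.5
```

```bash
python3 - <<'E'
from fit import *
delta([613,-22,215],np.pi/2-.045)
cs=cam('side');ct=cam('top')
a=cv2.resize(cs['frame'][90:230,180:320,::-1],None,fx=2.8,fy=2.8);b=cv2.resize(ct['frame'][90:230,200:340,::-1],None,fx=2.8,fy=2.8)
cv2.imwrite('pics/st11.png',np.hstack([a,b]))
E
```

```text
t 22.9 p [613.3  -3.6 277.1] jaw 87.4 z [-0.002  0.001 -1.   ] F [ 0.9  0.5 -4.8] w 13.5 q6 -0.08
turn -0.01 shift [-18.4   0.6  62.1]
```

View pics/st11.png

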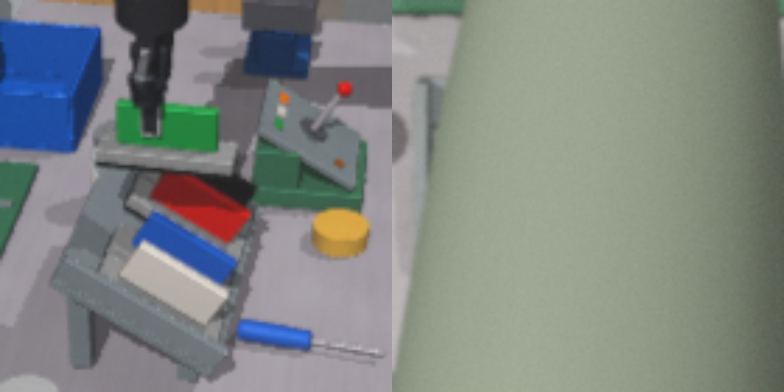

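Emit:
servo_tool --pt "-0.8 -6 0 5 0" --pt "-0.8 -8 0 15 0" --pt "-0.8 -4.4 0 20 0" --pt "-0.8 0 0 18 0" --pt "-0.8 0 0 5 0" --pt "-0.8 0 0 0 0" --pt "-0.8 0 0 0 0"

```text
time_s: 23.7
tool_pos: [613.4, -21.9, 215.8]
tcp_rot: [2.27, 2.171, 0.001]
ft_force: [-0.5, 1.2, -3.1]
gripper_width: 13.5
```

```bash
python3 - <<'E'
from fit import *
delta([613,-21.9,200],np.pi/2-.045)
E
```

```text
t 23.7 p [613.4 -21.9 215.8] jaw 87.5 z [ 0.001 -0.    -1.   ] F [-0.5  1.2 -3.1] w 13.5 q6 -0.11
turn 0.03 shift [ 0.  -0.4 15.8]
```

Emit:
servo_tool --pt "-0.8 0 3 5 0" --pt "-0.8 0 3 6 0" --pt "-0.8 0 2 4 0" --pt "-0.8 0 0 0 0" --pt "-0.8 0 -1.8 2.5 0" --pt "-0.8 0 -2.1 3 0" --pt "-0.8 0 -2.1 3 0" --pt "-0.8 0 -2.1 3 0" --pt "-0.8 0 0 0 0"

```text
time_s: 24.6
tool_pos: [612.3, -22.1, 188.3]
tcp_rot: [-2.271, -2.171, 0.001]
ft_force: [-0.2, 0.1, -3.7]
gripper_width: 13.4
```

```bash
python3 - <<'E'
from fit import *
delta([583,-20.5,146],np.pi/2-.045);print(manip.get_state()['moment'])
cs=cam('side')
cv2.imwrite('pics/st12.png',cv2.resize(cs['frame'][90:230,180:320,::-1],None,fx=4,fy=4))
E
```

```text
t 24.6 p [612.3 -22.1 188.3] jaw 87.4 z [-0.001  0.    -1.   ] F [-0.2  0.1 -3.7] w 13.4 q6 -0.11
turn -0.0 shift [  0.3 -29.3  42.4]
[0.07401849 0.02504292 0.00393766]
```

View pics/st12.png

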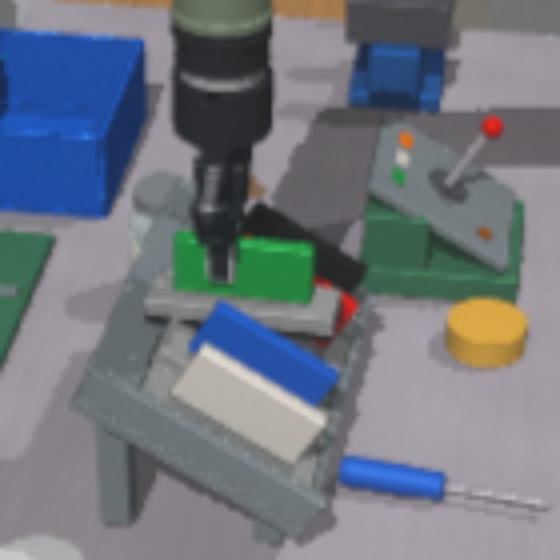

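Emit:
servo_tool --pt "-0.8 0 -1.5 2 0" --pt "-0.8 0 -2 2.8 0" --pt "-0.8 0 -2 2.8 0" --pt "-0.8 0 -1.5 2 0" --pt "-0.8 0 0 0 0"

```text
time_s: 25.15
tool_pos: [605.1, -21.7, 178.6]
tcp_rot: [-2.27, -2.17, 0.001]
ft_force: [-4.5, 0.5, 3.2]
gripper_width: 13.6
```

```bash
python3 - <<'E'
from fit import *
delta([583,-20.5,146],np.pi/2-.045);print(manip.get_state()['moment'])
cs=cam('side')
cv2.imwrite('pics/st13.png',cv2.resize(cs['frame'][120:220,190:290,::-1],None,fx=5,fy=5))
E
```

```text
t 25.15 p [605.1 -21.7 178.6] jaw 87.4 z [-0.001  0.    -1.   ] F [-4.5  0.5  3.2] w 13.6 q6 -0.11
turn 0.0 shift [  0.2 -22.1  32.6]
[0.14276596 0.67214318 0.00528131]
```

View pics/st13.png

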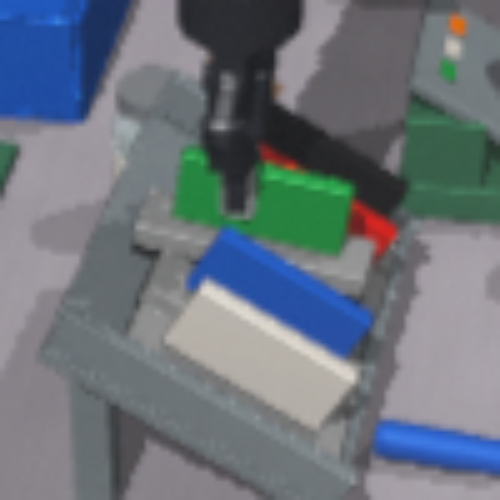

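Emit:
servo_tool --pt "-0.8 0 -1.5 2 0" --pt "-0.8 0 -2 2.8 0" --pt "-0.8 0 -2 2.8 0" --pt "-0.8 0 -2 2.8 0" --pt "-0.8 0 -0.5 0.6 0" --pt "-0.8 0 0 0 0"

```text
time_s: 25.8
tool_pos: [598.2, -21.6, 167.6]
tcp_rot: [2.271, 2.171, 0.0]
ft_force: [0.1, 0.7, -1.0]
gripper_width: 13.5
```

```bash
python3 - <<'E'
from fit import *
delta([583,-20.5,146],np.pi/2-.045);print(manip.get_state()['moment'])
cs=cam('side')
cv2.imwrite('pics/st14.png',cv2.resize(cs['frame'][120:220,190:290,::-1],None,fx=5,fy=5))
E
```

```text
t 25.8 p [598.2 -21.6 167.6] jaw 87.4 z [ 0. -0. -1.] F [ 0.1  0.7 -1. ] w 13.5 q6 -0.11
turn -0.0 shift [  0.4 -15.2  21.6]
[ 0.04730938 -0.15740195  0.01168852]
```

View pics/st14.png

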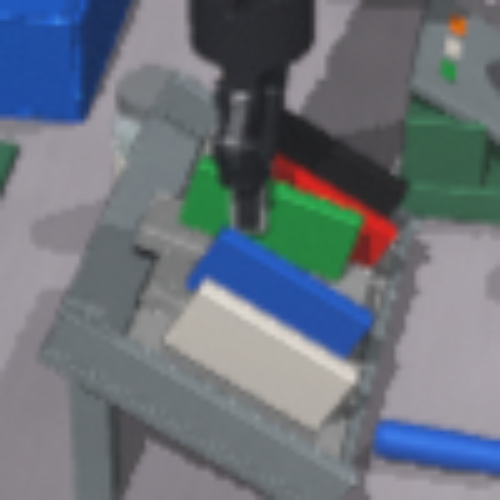

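Emit:
servo_tool --pt "-0.8 0 -1.5 2 0" --pt "-0.8 0 -2 2.5 0" --pt "-0.8 0 -2 2.5 0" --pt "-0.8 0 -1.5 2 0" --pt "-0.8 0 0 0 0"

```text
time_s: 26.35
tool_pos: [590.3, -21.2, 158.5]
tcp_rot: [-2.271, -2.17, 0.001]
ft_force: [-1.0, 0.9, 0.0]
gripper_width: 13.2
```

```bash
python3 - <<'E'
from fit import *
delta([583,-20.5,146],np.pi/2-.045);print(manip.get_state()['moment'])
cs=cam('side')
cv2.imwrite('pics/st15.png',cv2.resize(cs['frame'][120:220,190:290,::-1],None,fx=5,fy=5))
E
```

```text
t 26.35 p [590.3 -21.2 158.5] jaw 87.4 z [-0.001 -0.    -1.   ] F [-1.   0.9  0. ] w 13.2 q6 -0.12
turn -0.01 shift [ 0.4 -7.3 12.5]
[-0.05136783 -0.05946232 -0.01803746]
```

View pics/st15.png

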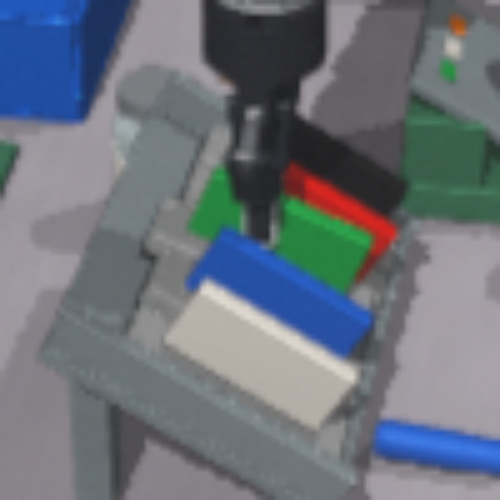

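Emit:
servo_tool --pt "-0.8 0 -1 2 0" --pt "-0.8 0 -1.5 2.3 0" --pt "-0.8 0 -1 2 0" --pt "-0.8 0 0 0 0"

```text
time_s: 26.8
tool_pos: [587.1, -21.0, 152.2]
tcp_rot: [-2.271, -2.171, 0.0]
ft_force: [-0.4, 0.8, 0.1]
gripper_width: 13.5
```

```bash
cat > gfit.py <<'E'
from fit import *
def greenfit(cs,y0,ct=None):
    # fit x,z,pitch(with y,yaw fixed) from side picture only, masking blue/white occluders
    roi=(200,120,290,220); f=cs['frame'][roi[1]:roi[3],roi[0]:roi[2]]
    return cls(f,'green')
E
python3 - <<'E'
from fit import *
delta([583,-20.5,146],np.pi/2-.045);print(manip.get_state()['moment'])
cs=cam('side')
cv2.imwrite('pics/st16.png',cv2.resize(cs['frame'][120:220,190:290,::-1],None,fx=5,fy=5))
E
```

```text
t 26.8 p [587.1 -21.  152.2] jaw 87.4 z [-0.  0. -1.] F [-0.4  0.8  0.1] w 13.5 q6 -0.12
turn -0.0 shift [ 0.3 -4.1  6.2]
[-0.06870751 -0.19709864  0.05556726]
```

View pics/st16.png

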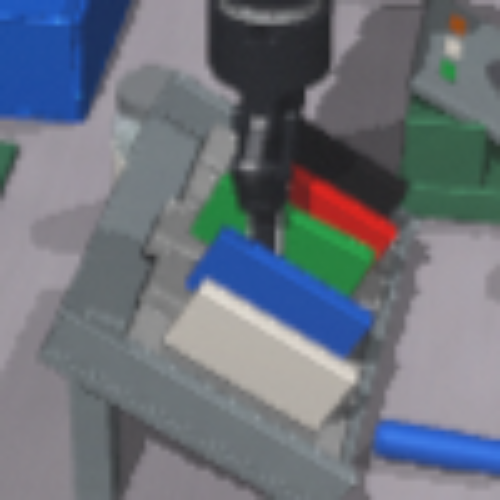

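Emit:
servo_tool --pt "-0.8 0 -1 1.6 0" --pt "-0.8 0 -1 1.6 0" --pt "-0.8 0 -0.5 1 0" --pt "-0.8 0 0 0 0"

```text
time_s: 27.25
tool_pos: [584.8, -20.9, 148.3]
tcp_rot: [-2.271, -2.171, 0.0]
ft_force: [-0.6, -0.1, -0.0]
gripper_width: 13.8
```

```bash
python3 - <<'E'
from fit import *
delta([583,-20.5,146],np.pi/2-.045);print(manip.get_state()['moment'])
cs=cam('side')
cv2.imwrite('pics/st17.png',cv2.resize(cs['frame'][120:220,190:290,::-1],None,fx=5,fy=5,interpolation=cv2.INTER_CUBIC))
E
```

```text
t 27.25 p [584.8 -20.9 148.3] jaw 87.4 z [-0. -0. -1.] F [-0.6 -0.1 -0. ] w 13.8 q6 -0.12
turn -0.0 shift [ 0.3 -1.8  2.3]
[-0.04145139 -0.21854269 -0.04499271]
```

View pics/st17.png

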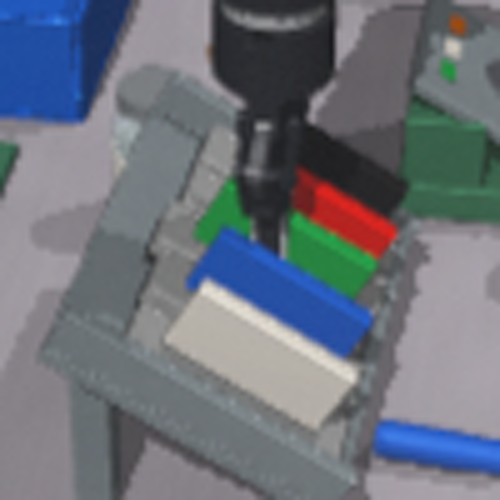

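Emit:
servo_tool --pt "-0.8 0 -0.8 1.5 0" --pt "-0.8 0 -0.7 1.5 0" --pt "-0.8 0 0 0 0"

```text
time_s: 27.6
tool_pos: [584.0, -20.8, 146.4]
tcp_rot: [2.27, 2.17, 0.002]
ft_force: [-1.2, 1.8, 6.3]
gripper_width: 13.6
```

```bash
python3 - <<'E'
from fit import *
delta([583,-20.5,146],np.pi/2-.045);print(manip.get_state()['moment'])
E
```

```text
t 27.6 p [584.  -20.8 146.4] jaw 87.4 z [ 0.002 -0.    -1.   ] F [-1.2  1.8  6.3] w 13.6 q6 -0.12
turn 0.0 shift [ 0.3 -1.   0.4]
[ 0.00682946  0.08133395 -0.03261102]
```

Emit:
servo_tool --pt "-0.8 0 -0.6 1.5 0" --pt "-0.8 0 -0.6 1.5 0" --pt "-0.8 0 0 0 0"

```text
time_s: 27.9
tool_pos: [584.0, -20.8, 146.3]
tcp_rot: [2.268, 2.168, 0.006]
ft_force: [-5.4, 1.5, 23.9]
gripper_width: 13.4
```

```bash
python3 - <<'E'
from fit import *
delta([583,-20.5,146],np.pi/2-.045);print(manip.get_state()['moment'])
cs=cam('side')
cv2.imwrite('pics/st18.png',cv2.resize(cs['frame'][120:220,190:290,::-1],None,fx=5,fy=5,interpolation=cv2.INTER_CUBIC))
E
```

```text
t 27.9 p [584.  -20.8 146.3] jaw 87.4 z [ 0.005 -0.001 -1.   ] F [-5.4  1.5 23.9] w 13.4 q6 -0.12
turn 0.01 shift [ 0.3 -1.   0.3]
[ 0.22036966  1.09806421 -0.10411855]
```

View pics/st18.png

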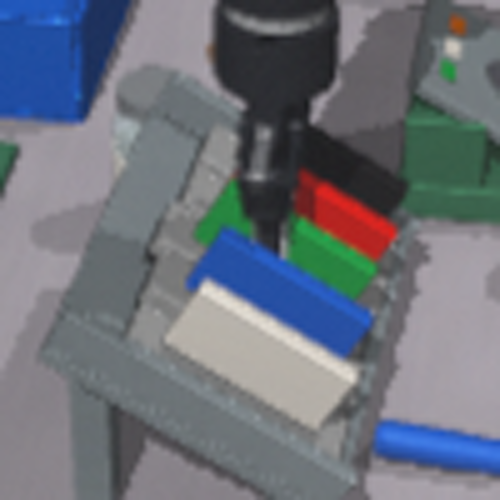

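Emit:
servo_tool --pt "-0.8 0 0.6 -1.2 0" --pt "-0.8 0 0.4 -0.8 0" --pt "-0.8 0 0 0 0"

```text
time_s: 28.25
tool_pos: [584.0, -20.8, 146.4]
tcp_rot: [2.269, 2.17, 0.003]
ft_force: [-3.3, 1.1, 12.4]
gripper_width: 13.6
```

```bash
cat > gfit.py <<'E'
from fit import *
def gfit(cs, arm=True):
    """side view only. per-fin fit of (u,v,pitch) : local slope offset lx, height z, pitch, y fixed by robot knowledge"""
    roi=(200,120,295,225); f=cs['frame'][roi[1]:roi[3],roi[0]:roi[2]]
    ys={'red':-69.7,'green':-20.8,'blue':29.3,'white':88.,'black':-127.}
    out={}
    def pose(p,k): # p: lx,dz,pitch(deg)
        base=np.array([594.3+.045*ys[k],ys[k]+.9,81.])
        A=R.from_euler('ZY',[-.045,-np.radians(30+p[2])]).as_matrix()
        A0=M30(-.045)
        return base+A0@[p[0],0,p[1]],A
    obs={k:cv2.GaussianBlur(cls(f,k).astype(np.float32),(0,0),.8) for k in('red','green','blue')}
    skin=f.astype(float).max(2)
    P={k:np.zeros(3) for k in ys}
    for rnd in range(2):
      for k in('blue','green','red'):
        def fun(p):
            Q=dict(P); Q[k]=p; pr=[]
            for j in('black','red','green','blue','white'):
                o,B=pose(Q[j],j); pr+=[(BASE@B.T+o,9),(FIN@B.T+o,1 if j==k else 9)]
            r=(render(cs,pr,roi,1)[0]-obs[k])
            # arm mask: dark pixels
            if arm: r=r*W
            return r.ravel()
        W=np.ones_like(skin)
        if arm:
            d=((skin<75)|((f[...,1].astype(int)>f[...,0]+4)&(f[...,0]>60)&(f[...,1]<150)&(f[...,1].astype(int)>f[...,2]+10)&(np.arange(f.shape[0])[:,None]<25))).astype(np.uint8)
            d=cv2.dilate(d,np.ones((5,5)))*(np.arange(f.shape[0])[:,None]<58)
            W=1.-d
        p,c=gn(fun,P[k].copy(),np.array([1.,1.,1.]),10); p,c=gn(fun,p,np.array([.4,.4,.4]),8); P[k]=p; out[k]=(p,c)
    return out,pose
E
python3 - <<'E'
from gfit import *
np.set_printoptions(precision=2,suppress=True)
delta([583,-20.5,146],np.pi/2-.045);print(manip.get_state()['moment'])
cs=cam('side'); o,pose=gfit(cs)
for k in o: print(k,o[k])
overlay(cs,[pose(o[k][0],k) for k in o],(190,120,290,220),6,'st19.png')
E
```

```text
t 28.25 p [584.  -20.8 146.4] jaw 87.4 z [ 0. -0. -1.] F [-3.3  1.1 12.4] w 13.6 q6 -0.12
turn 0.01 shift [ 0.3 -1.   0.4]
[ 0.05  0.5  -0.07]
blue (array([0.94, 0.29, 0.16]), np.float64(440.54086508907386))
green (array([ 8.19, -0.75,  1.66]), np.float64(6.459769664316666))
red (array([-1.29,  3.45, -3.12]), np.float64(6.277114772853457))
```

View pics/st19.png

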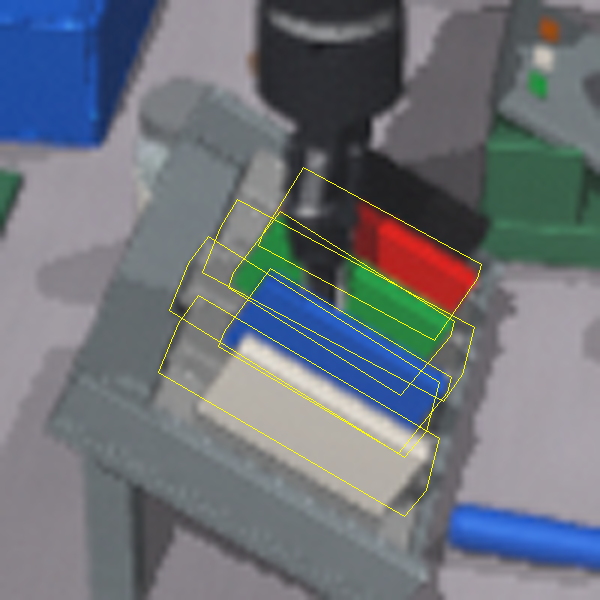

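Emit:
servo_tool --pt "-0.8 0 -1 0.2 0" --pt "-0.8 0 -1.5 0.7 0" --pt "-0.8 0 -1.5 0.8 0" --pt "-0.8 0 0 0 0"

```text
time_s: 28.7
tool_pos: [580.0, -20.8, 144.1]
tcp_rot: [2.269, 2.169, 0.002]
ft_force: [-1.7, 0.2, 8.0]
gripper_width: 13.8
```

```bash
python3 - <<'E'
from gfit import *
np.set_printoptions(precision=2,suppress=True)
delta([583,-20.5,146],np.pi/2-.045);print(manip.get_state()['moment'])
cs=cam('side'); o,pose=gfit(cs)
for k in o: print(k,o[k])
E
```

```text
t 28.7 p [580.  -20.8 144.1] jaw 87.4 z [ 0. -0. -1.] F [-1.7  0.2  8. ] w 13.8 q6 -0.12
turn -0.0 shift [ 0.5  2.9 -1.9]
[-0.04  0.12 -0.09]
blue (array([ 0.86,  0.07, -0.04]), np.float64(440.4867301668414))
green (array([ 1.8 , -1.09, -0.35]), np.float64(7.186072071625107))
red (array([ 0.02,  7.69, -1.8 ]), np.float64(5.218170250113427))
```

Emit:
servo_tool --pt "-0.8 0 0 -0.8 0" --pt "-0.6 0 0 0 0" --pt "-0.45 0 0 0 0" --pt "-0.35 0 0 0 0" --pt "-0.3 0 0 0 0" --pt "-0.25 0 0 0 0" --pt "-0.25 0 0 0 0" --pt "-0.25 0 0 -6 0" --pt "-0.25 0 0 -15 0" --pt "-0.25 0 0 -25 0" --pt "-0.25 0 0 -35 0" --pt "-0.25 0 0 -35 0"

```text
time_s: 29.95
tool_pos: [578.8, -20.6, 260.9]
tcp_rot: [-2.27, -2.171, 0.001]
ft_force: [0.6, 0.1, -0.4]
gripper_width: 31.9
```

Emit:
servo_tool --pt "-0.25 0 0 -20 0" --pt "-0.25 0 -30 -10 0" --pt "-0.25 0 -40 0 0" --pt "-0.25 0 -40 0 0" --pt "-0.25 0 -40 0 0" --pt "-0.25 0 -40 0 0" --pt "-0.25 0 -30 0 0" --pt "-0.25 0 0 0 0"

```text
time_s: 30.75
tool_pos: [355.9, -10.1, 289.9]
tcp_rot: [-2.271, -2.17, 0.001]
ft_force: [0.7, -0.1, 0.4]
gripper_width: 31.9
```

```bash
python3 - <<'E'
from gfit import *
np.set_printoptions(precision=2,suppress=True)
delta([583,-20.5,146],np.pi/2-.045)
cs=cam('side');ct=cam('top')
import pickle; pickle.dump((cs,ct),open('d2.pkl','wb'))
o,pose=gfit(cs,False)
for k in o: print(k,o[k])
cv2.imwrite('pics/fs.png',cs['frame'][:,:,::-1]);cv2.imwrite('pics/ft.png',ct['frame'][:,:,::-1])
a=cv2.resize(cs['frame'][120:230,190:300,::-1],None,fx=3.6,fy=3.6,interpolation=cv2.INTER_CUBIC);b=cv2.resize(ct['frame'][105:215,220:330,::-1],None,fx=3.6,fy=3.6,interpolation=cv2.INTER_CUBIC)
cv2.imwrite('pics/st20.png',np.hstack([a,b]))
E
```

```text
t 30.75 p [355.9 -10.1 289.9] jaw 87.4 z [-0.  0. -1.] F [ 0.7 -0.1  0.4] w 31.9 q6 -0.19
turn -0.02 shift [ -0.2 227.5 143.7]
blue (array([ 0.75, -0.02, -0.07]), np.float32(442.08087))
green (array([-0.05, -1.47, -0.06]), np.float32(13.337054))
red (array([1.2 , 3.16, 0.13]), np.float32(9.140948))
```

View pics/st20.png

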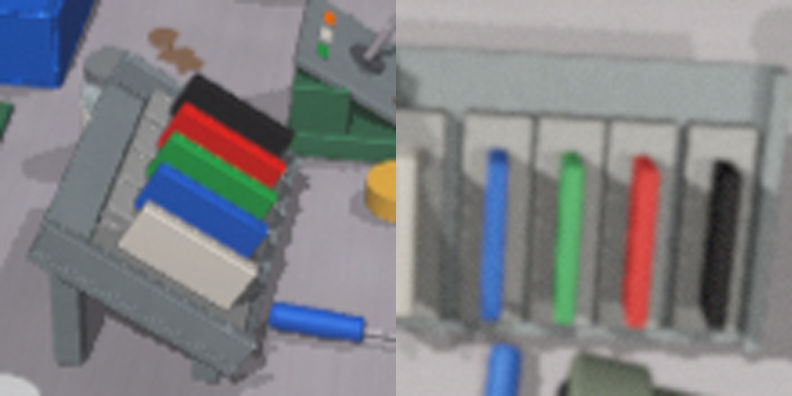

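View pics/ft.png

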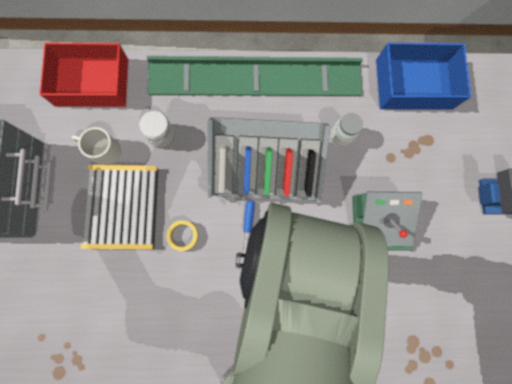

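View pics/fs.png

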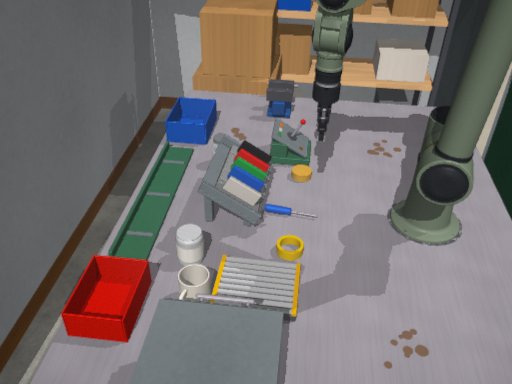

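```bash
python3 - <<'E'
from fit import *
import pickle
np.set_printoptions(precision=2,suppress=True)
def run(cs,ct,ys,keys):
    rs=(195,120,295,225); rt=(205,115,340,210)
    P={k:np.array([594.3+.045*y,y,81,-.045,0,0.]) for k,y in ys.items()}
    def pose(p): return p[:3],R.from_euler('ZYX',[p[3],-np.pi/6-p[4],p[5]]).as_matrix()
    order=[k for k in('black','red','green','blue','white') if k in ys]
    for rnd in range(2):
        for k in keys:
            obs=[]
            for c,roi in((cs,rs),(ct,rt)):
                f=c['frame'][roi[1]:roi[3],roi[0]:roi[2]]; m=cls(f,k); n,lab,st,_=cv2.connectedComponentsWithStats((m>.3).astype(np.uint8))
                j=[i for i in range(1,n) if st[i,4]>20 and not(st[i,1]==0) and not(k=='blue' and ((c is ct and st[i,1]+roi[1]>195) or (c is cs and st[i,0]+roi[0]>258)))]
                best=max(j,key=lambda i:st[i,4]); obs.append(cv2.GaussianBlur((m*(lab==best)).astype(np.float32),(0,0),.8))
            def fun(p):
                Q=dict(P);Q[k]=p;res=[]
                for (c,roi,od),ob in zip(((cs,rs,order),(ct,rt,order)),obs):
                    pr=[]
                    for j in od:
                        o,B=pose(Q[j]); pr+=[(BASE@B.T+o,9),(FIN@B.T+o,1 if j==k else 9)]
                    res.append((render(c,pr,roi,1)[0]-ob).ravel())
                return np.r_[np.concatenate(res)]
            s=np.array([.6,.6,.6,.008,.008,.01])
            P[k],c=gn(fun,P[k],s*2,8);P[k],c=gn(fun,P[k],s,8)
            if rnd: print(k,P[k],c)
D,cs,ct=pickle.load(open('d0.pkl','rb')); print('start'); run(cs,ct,{'white':88,'blue':14.4,'red':-56,'black':-127},['blue','red','black'])
cs,ct=pickle.load(open('d2.pkl','rb')); print('end'); run(cs,ct,{'white':88,'blue':29,'green':-20.5,'red':-70,'black':-127},['blue','green','red','black'])
E
```

```text
start
blue [595.88  13.75  78.86  -0.05  -0.01  -0.02] 8.5936365
red [592.   -57.55  82.18  -0.04   0.01  -0.04] 9.027034
black [ 587.62 -132.21   78.34   -0.03   -0.02   -0.11] 12.995812
end
blue [595.72  28.51  79.38  -0.06  -0.02   0.01] 10.390716
green [592.98 -25.73  77.89  -0.05  -0.03  -0.06] 23.269762
red [590.53 -73.    82.73  -0.05  -0.    -0.03] 11.995067
black [ 587.7  -131.88   78.62   -0.05   -0.02   -0.12] 17.196152
```

```bash
python3 -c "
from h import *
print(manip.finish_job(), manip.get_state()['time_s'])"
```

```text
the job is handed in; nothing more can be done
the job is handed in; nothing more can be done
```

The station is shut down and the job was handed in at about 31 s of the 72 s allowed; it reported no verdict.

- **Fan toggle:** I gripped the ball, brought it from suction to the centre off position, and let go. The last top picture has the ball at (row 233, column 403); about (233.5, 403.3) was expected for 0 rad.
- **Making room:** I gripped the red and blue blocks by their fins and slid each about 14 mm outwards. That left a space of about 53 mm between them for the 46 mm block, by the gripper's own positions. The black and white blocks were not touched.
- **Green block:** I lifted it off the panel and tilted it onto the slope by letting its upper end touch the rack floor first. I slid it down level with its neighbours, released it and drew the arm back clear. The highest wrist force I read was about 24 N, while seating the block on the floor.

**Last checks:**
- The fit to the side picture alone put the green block within about 0.1° of the floor's slope and 1 to 1.5 mm from its neighbours along the slope.
- Both end pictures show two blocks on each side of it, with gaps on both sides. The bystanders that show are where they were.

**What disagreed:** the two cameras are about one pixel apart (2–3 mm). A free fit to both views put green's sideways position about 5 mm off the gripper's reading and its sideways tilt at 0.06 rad. The untouched black block showed 0.12 rad in the same fit, so I took this as measurement error. The side-only fit put red about 3 mm high, but in the two-view fit its height was unchanged from the start (82.2 mm at the start, 82.7 mm at the end).

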